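Clear the batteries and slide the switcher onto its marks

TASK

The small video switcher has to go back onto its yellow tape marks, but spent camera batteries are lying there. Get every battery into the tote: lift in the loose ones and tip out the tray over the tote with its batteries in it, then stand the empty tray back on its black mat. Slide the switcher along the desk, never lifting it, until it sits squarely within the four tape corners, and leave the other things on the desk alone.

Things in the scene. Friction and masses are not known exactly. Their poses are not given: they have to be found in the camera images.
- marks: the switcher's place on the desk: four L-shaped corners of yellow tape, flat on the desk, just outside a 130 (x) x 200 (y) mm footprint (the inner edges of the tape enclose about 144 x 212 mm). Origin at the centre, on the desk; x and y along the footprint's sides. Fixed during a run, but its place and turn differ from start to start
- switcher: small desktop video switcher, a flat dark-grey box with a lighter top and buttons, 130 (x) x 200 (y) x 44 (z) mm, 0.6 to 1.1 kg, loose on the desk, slides at a friction of about 0.6; too wide to be gripped from above. Origin at the centre of its underside, z up; it starts to the right of its marks and turned by less than 45 degrees from them. It sits right when its x and y axes lie along those of the marks (it faces the same way as they do)
- tote: open plastic tote, whitish with a red rim and red lid halves folded down outside its two x sides: 240 (x) x 190 (y) x 105 (z) mm outside (257 mm in x over the lid halves), walls and floor 4 mm. Origin at the centre of its underside, on the desk. Does not move; its place and turn differ from start to start
- mat: the tray's place: a thin black rubber mat fixed on the desk, 200 (x) x 180 (y) x 3 mm; origin at the centre of its underside. Its place and turn differ from start to start
- tray: aluminium scoop tray with some batteries in it, 0.28 kg empty, loose on the mat, its pouring lip towards the tote. Floor 124 (x) x 150 (y) mm, 3 mm thick; side walls (y) and back wall (at x = -62 mm) 40 mm high; at the front (+x) a low pouring lip slopes outward and up, its edge at x = +83 mm, 21 mm high, between side walls that reach x = +78 mm. A blue handle plate stands on the back wall. Origin at the centre of the underside, z up
- tray_handle (a point): middle of the tray's blue handle plate, where it is gripped: at (-76, 0, 64) mm in the tray's frame. The plate is 80 mm wide (y) and 10 mm thick, and leans back by 30 degrees, away from the tray: from the top of the back wall it rises towards (-0.5, 0, 0.87) of the tray's frame and ends about 20 mm beyond this point; about 25 mm of it lie between this point and the wall. Axes parallel to the tray's
- tray_lip (a point): middle of the edge of the tray's pouring lip, at (83, 0, 21) mm in the tray's frame
- loose1: spent camera battery pack, light grey block with an orange band round it, 70 (x) x 38 (y) x 32 (z) mm, about 0.15 kg; origin at the centre of its underside, x along its length, z up. Lies loose on the desk in or beside the taped place; three to five of loose1..5 are there, the rest are absent (None)
- loose2: spent camera battery pack, light grey block with an orange band round it, 70 (x) x 38 (y) x 32 (z) mm, about 0.15 kg; origin at the centre of its underside, x along its length, z up. Lies loose on the desk in or beside the taped place; three to five of loose1..5 are there, the rest are absent (None)
- loose3: spent camera battery pack, light grey block with an orange band round it, 70 (x) x 38 (y) x 32 (z) mm, about 0.15 kg; origin at the centre of its underside, x along its length, z up. Lies loose on the desk in or beside the taped place; three to five of loose1..5 are there, the rest are absent (None)
- loose4: spent camera battery pack, light grey block with an orange band round it, 70 (x) x 38 (y) x 32 (z) mm, about 0.15 kg; origin at the centre of its underside, x along its length, z up. Lies loose on the desk in or beside the taped place; three to five of loose1..5 are there, the rest are absent (None)
- loose5: spent camera battery pack, light grey block with an orange band round it, 70 (x) x 38 (y) x 32 (z) mm, about 0.15 kg; origin at the centre of its underside, x along its length, z up. Lies loose on the desk in or beside the taped place; three to five of loose1..5 are there, the rest are absent (None)
- intray1: spent camera battery pack, light grey block with an orange band round it, 70 (x) x 38 (y) x 32 (z) mm, about 0.15 kg; origin at the centre of its underside, x along its length, z up. Lies in the tray, lengthwise to the pouring lip; two or three of intray1..3 are there, the rest are absent (None)
- intray2: spent camera battery pack, light grey block with an orange band round it, 70 (x) x 38 (y) x 32 (z) mm, about 0.15 kg; origin at the centre of its underside, x along its length, z up. Lies in the tray, lengthwise to the pouring lip; two or three of intray1..3 are there, the rest are absent (None)
- intray3: spent camera battery pack, light grey block with an orange band round it, 70 (x) x 38 (y) x 32 (z) mm, about 0.15 kg; origin at the centre of its underside, x along its length, z up. Lies in the tray, lengthwise to the pouring lip; two or three of intray1..3 are there, the rest are absent (None)
- mouse: bystander: the mouse, 105 x 60 x 30 mm, black; origin at the centre of its underside. To be left alone
- gaffer: bystander: the roll of black tape, 110 mm across, 48 mm high, lying flat; origin at the centre of its underside. To be left alone
- converter: bystander: the small converter box, 85 x 70 x 25 mm, black with an orange stripe; origin at the centre of its underside. To be left alone
- brick: bystander: the power brick, 65 x 140 x 32 mm, black; origin at the centre of its underside. To be left alone
- papercup: bystander: the paper cup, 80 mm across, 95 mm tall, upright; origin at the centre of its underside. To be left alone
Things that resemble listed ones, but are neither listed nor needed, are in the scene too. Leave any purple look-alike of the loose3 alone.

How it is judged:
By the outcome, as a careful person would: the job done as asked, in the order asked, and still so for the second after the job is handed in, with the robot touching nothing.
Of loose1, loose2, loose3, loose4, loose5 only 3 to 5 are there at a start; the rules pass over those that are not, and their reading is None.
Of intray1, intray2, intray3 only 2 to 3 are there at a start; the rules pass over those that are not, and their reading is None.
At some moment in a run one of switcher, loose1, loose2, loose3, loose4, loose5 may be knocked a few centimetres aside while the robot is not near it.
It also fails if it takes over 208 s, if anything falls off the work surface, if the arm or the gripper's body presses on something with over 40 N, if the wrist force passes 120 N, or if a joint passes its speed limit or range.

ROBOT

A 6-joint arm with a two-finger parallel gripper is mounted at the origin on the work surface. World frame = base frame: x ahead of the robot, y to its left, z up, the work surface at z = 0. Lengths are in m, angles in rad, forces in N, time in s.
With the tool pointing down it reaches from about 0.35 to 0.975 m from the base axis. Payload 4.9 kg.
Tool frame: the origin (TCP) lies on the centre line of the jaws, within the pads' length; the fingertips stand 11 mm ahead of it and the grasp point (between the pads) lies 8 mm behind it (manip.finger_overhang is the distance from the TCP to the fingertips, in m); y points along the fingers, z is the direction in which the jaws open and shut, and the axes are right-handed (so a half turn about y gives the same grasp; the last joint's range is limited). The gripper opens to 85 mm and grips with 20 to 120 N. Pads are 22 mm wide; open, the fingers measure 114 mm over their backs; the gripper's body (76 mm by 85 mm) begins 54 mm behind the grasp point. The pads swing forward as they close: fully open they stand 13 mm farther back than shut.
Start: joints at [-1.261, 0.053, 1.613, -0, 1.476, -0.119], TCP at [0.26, -0.568, 0.242] pointing down, gripper open.
Joint ranges: [-3.01, 3.01], [-1.01, 2.22], [0.06, 2.58], [-1.02, 4.17], [0.09, 2.62], [-3.14, 3.14]. Speed limits (rad/s): [2.57, 2.57, 3.14, 3.14, 3.14, 3.14].

INTERFACE

Orientations are given as a unit quaternion [w, x, y, z].
In Python, from plant import readout, cams, workorder, manip gives the robot as it stands.
- The arm moves only by the tool play_rows, never from a script. Its arguments are lists of equal length, an entry for each row: "slide": the shift along the tool's x, y, z in cm, a list of three; "yaw": the turn about the tool's y in degrees; "grip": the closure, from -1 (fully open) to 1 (shut), so that 0 is half open. In form: {"slide": [[x, y, z], ...], "yaw": [yaw, ...], "grip": [grip, ...]}. A call has 1 to 12 rows; each row shifts and turns the commanded pose from where the row before left it, along the tool's axes as they then stand; what a row does not reach is not made up. A row lasts 1/10 s, in which the tool goes at most 50 mm and 8.59 degrees, less where a joint would pass 70% of its speed; a pose out of reach is approached as far as the arm can. A call with a gripper value outside its range is refused whole. The fingers move at their own pace and stop on an object; the grip force is fixed at half the most. Time passes only in rows, so rows that do not move let the fingers close. It gives the time, the measured TCP pose, the force and the opening at its end, in the units of the state.
- readout.state(): the state, without advancing time (a new reading comes with each control period).
- cams.grab_frame(name): name is "scene" or "top"; returns a dict with "image" (384x512x3 uint8, red, green, blue), "mtx" (3x3 intrinsics, pixels), "R" (3x3) and "t" (3): a world point X has camera coordinates R X + t. Camera axes: x right, y down, z forward; pixel columns grow to the right and rows downward; lengths in m; the calibration is good to about 2 mm. A picture is of the moment at which its call begins. There is no depth.
- workorder.job_done(): hands the job in, once; it reports no verdict.
The state is a dict: "time": time; "joint_pos": joint angles; "joint_vel": joint speeds; "joint_efforts": joint torques, N m; "tool_pos": TCP position; "tool_rot": TCP orientation; "contact_force": force on the tool from outside, world axes, zero at the start; "ft_torque": the same for the moment, N m; "gripper_width": opening from 0.0 (shut) to 1.0 (fully open).
Only numpy, scipy, OpenCV 4.12 (cv2) and the standard library are available. Lean on these libraries where they do the work, as an engineer would, in place of code of your own. Each camera call takes 0.05 s, during which the arm holds its last target.

## Working session

There is one attempt and no reset: what is moved stays moved. The work goes in short steps, Python scripts to look and compute and a tool call to move; the robot and the scene stay as the last step left them, time stands still between calls to the robot, and variables do not carry over. Pictures are saved under pics/ and viewed, and the job is handed in when it is done.

Besides the shell and the picture viewer there is one more tool, called in YAML: its name, and indented under it one key for each argument. play_rows: Moves the arm, as the interface text tells. Its arguments: {"type":"object","properties":{"slide":{"type":"array","items":{"type":"array","items":{"type":"number"}}},"yaw":{"type":"array","items":{"type":"number"}},"grip":{"type":"array","items":{"type":"number"}}},"required":["slide","yaw","grip"]}

```bash
ls; mkdir -p pics; python3 - <<'E'
from plant import readout, cams, workorder, manip
import cv2
print(readout.state())
print([a for a in dir(manip) if a[0]!='_'], manip.finger_overhang)
for n in ("scene","top"):
    f=cams.grab_frame(n); cv2.imwrite(f"pics/{n}0.png",f["image"][:,:,::-1]); print(n,f["mtx"],f["R"],f["t"])
E
```

```text
pics
{'time': 0.0, 'joint_pos': array([-1.26098808e+00,  5.33505943e-02,  1.61427417e+00, -1.62274010e-05,
        1.47600324e+00, -1.18981612e-01]), 'joint_vel': array([ 4.51095529e-04, -1.52285288e-03, -1.94835295e-03,  1.92400633e-04,
       -1.92966817e-03,  8.19024770e-05]), 'joint_efforts': array([ 8.39966342e-04, -3.93686163e+01, -3.70172381e+01,  8.15134081e-05,
        7.07957981e-03, -1.96600087e-05]), 'tool_pos': array([ 0.25968116, -0.56784593,  0.24107872]), 'tool_rot': array([ 0.1503676 , -0.15051609,  0.6916331 , -0.69020152]), 'contact_force': array([0.56393102, 0.18202209, 0.82786405]), 'ft_torque': array([-0.08860451, -0.03018234, -0.03478993]), 'gripper_width': 0.9984015315386929}
['IKError', 'finger_overhang'] 0.011
scene [[369.50279928   0.         257.87351598]
 [  0.         369.50279928 189.55267231]
 [  0.           0.           1.        ]] [[-0.30673944  0.95166659  0.01554422]
 [ 0.67142456  0.22793004 -0.70515031]
 [-0.67461098 -0.20586064 -0.70888745]] [ 0.11986044 -0.29675049  1.75685584]
top [[355.68877396   0.         253.93258549]
 [  0.         355.68877396 187.7854654 ]
 [  0.           0.           1.        ]] [[-0.0077977  -0.99974619 -0.0211367 ]
 [-0.98834916  0.01091841 -0.15181151]
 [ 0.15200376  0.01970666 -0.98818344]] [0.04349837 0.50594669 0.96548254]
```

```bash
python3 - <<'E'
import cv2
for n in("scene","top"):
    i=cv2.imread(f"pics/{n}0.png"); cv2.imwrite(f"pics/{n}0b.png",cv2.resize(i,(800,600),interpolation=cv2.INTER_CUBIC))
E
cat > h.py <<'E'
import numpy as np, cv2
from plant import readout, cams
def grab(n,save=None):
    f=cams.grab_frame(n)
    if save: cv2.imwrite(f"pics/{save}.png",cv2.resize(f["image"][:,:,::-1],(800,600),interpolation=cv2.INTER_CUBIC))
    return f
def ray(f,uv,z):
    uv=np.atleast_2d(np.asarray(uv,float)); d=np.c_[uv,np.ones(len(uv))]@np.linalg.inv(f["mtx"]).T@f["R"]
    c=-f["R"].T@f["t"]; s=(z-c[2])/d[:,2]; return (c+d*s[:,None])[:,:2]
def proj(f,X):
    X=np.atleast_2d(X); p=(X@f["R"].T+f["t"])@f["mtx"].T; return p[:,:2]/p[:,2:]
def hsv(f): return cv2.cvtColor(f["image"],cv2.COLOR_RGB2HSV)
def blobs(mask,amin=15):
    n,l,s,c=cv2.connectedComponentsWithStats(mask.astype(np.uint8),connectivity=8)
    return [(s[i,4],c[i],l==i) for i in range(1,n) if s[i,4]>=amin]
E
python3 - <<'E'
from h import *
for n in("top","scene"):
    f=grab(n); H=hsv(f); h,s,v=[H[...,i].astype(int) for i in range(3)]
    for nm,m in dict(yellow=(h>=25)&(h<=33)&(s>170)&(v>150),orange=(h>=12)&(h<25)&(s>120)&(v>170),blue=(h>105)&(h<120)&(s>150)&(v>80),purple=(h>130)&(h<155)&(s>100)).items():
        for a,c,_ in blobs(m): print(n,nm,a,c.round(1),ray(f,c,0.0 if nm=='yellow' else .032).round(3))
    if n=="scene":
        cv2.imwrite("pics/sc_crop.png",cv2.resize(f["image"][150:260,120:430,::-1],None,fx=2.5,fy=2.5,interpolation=cv2.INTER_CUBIC))
    else: cv2.imwrite("pics/tp_crop.png",cv2.resize(f["image"][95:225,210:450,::-1],None,fx=3.3,fy=3.3,interpolation=cv2.INTER_CUBIC))
E
```

```text
top orange 150 [327.4 128.6] [[ 0.679 -0.176]]
top orange 155 [329.1 159.6] [[ 0.587 -0.177]]
top orange 151 [194.6 164.2] [[0.578 0.209]]
top orange 154 [291.1 168.9] [[ 0.561 -0.068]]
top orange 145 [194.6 179.2] [[0.534 0.209]]
top orange 113 [322.  199.2] [[ 0.473 -0.153]]
top orange 7202 [449.3 337.6] [[ 0.101 -0.474]]
top blue 19 [504.8  62.8] [[ 0.873 -0.707]]
top blue 19 [493.8  66.4] [[ 0.863 -0.673]]
top blue 20 [482.8  70. ] [[ 0.852 -0.64 ]]
top blue 17 [471.6  73.2] [[ 0.842 -0.606]]
top blue 18 [460.5  77. ] [[ 0.831 -0.573]]
top blue 18 [449.4  80.3] [[ 0.822 -0.54 ]]
top blue 284 [218.3 175.4] [[0.544 0.141]]
top purple 386 [368.  114.5] [[ 0.72  -0.296]]
scene yellow 91 [193.2 187.3] [[ 0.507 -0.231]]
scene yellow 105 [241.4 201.8] [[ 0.52  -0.025]]
scene yellow 90 [174.9 209.6] [[ 0.637 -0.246]]
scene yellow 126 [226.5 227.1] [[ 0.654 -0.033]]
scene orange 1693 [180.7 115.1] [[ 0.11  -0.477]]
scene orange 22 [186.3 144.1] [[ 0.302 -0.355]]
scene orange 63 [215.4 180.1] [[ 0.471 -0.149]]
scene orange 69 [273.7 189.2] [[0.446 0.081]]
scene orange 71 [196.3 199. ] [[ 0.588 -0.178]]
scene orange 74 [226.4 201. ] [[ 0.562 -0.068]]
scene orange 174 [299.3 217.5] [[0.553 0.207]]
scene orange 88 [185.9 216.9] [[ 0.68  -0.176]]
scene blue 3239 [442.6  59.5] [[-0.934  0.735]]
scene blue 161 [282.2 204.6] [[0.513 0.133]]
scene blue 15 [ 56.4 214.4] [[ 0.815 -0.615]]
scene blue 15 [ 76.1 214.6] [[ 0.794 -0.548]]
scene purple 281 [148.9 220.5] [[ 0.736 -0.291]]
```

```bash
cat >> h.py <<'E'
def batts(f,z=.032,show=False):
    """loose battery poses from top view: bright + orange/yellow band"""
    H=hsv(f); h,s,v=[H[...,i].astype(int) for i in range(3)]
    br=(v>135)&~((h>=26)&(h<=34)&(s>125)) ; out=[]
    ob=(h>=12)&(h<=30)&(s>85)&(v>150)
    for a,c,m in blobs(br|ob,100):
        if a>900: continue
        no=(m&ob).sum(); ng=(m&(s<70)).sum()
        if no<50 or ng<40: continue
        ys,xs=np.nonzero(m); P=ray(f,np.c_[xs,ys],z)
        (cx,cy),(w,l),an=cv2.minAreaRect((P*1000).astype(np.float32))
        if w>l: w,l,an=l,w,an-90
        # an: angle of w-axis; long axis = an+90
        out.append((round(cx/1000,4),round(cy/1000,4),round((an+90)%180,1),round(w),round(l),a))
    return out
E
python3 - <<'E'
from h import *
f=grab("top"); 
for b in batts(f): print(b)
H=hsv(f); h,s,v=[H[...,i].astype(int) for i in range(3)]
# yellow marks
m=(h>=25)&(h<=35)&(s>125)&(v>150)
allp=[]
for a,c,k in blobs(m,60):
    ys,xs=np.nonzero(k); P=ray(f,np.c_[xs,ys],0); print('mark',a,c.round(1),P.mean(0).round(4)); 
    if a<260: allp.append(P)
A=np.vstack(allp); r=cv2.minAreaRect((A*1000).astype(np.float32)); print(r)
# tote
m=((h<6)|(h>174))&(s>150)&(v>120)
for a,c,k in blobs(m,60):
    ys,xs=np.nonzero(k); P=ray(f,np.c_[xs,ys],.105); r=cv2.minAreaRect((P*1000).astype(np.float32)); print('red',a,c.round(1),r,cv2.boxPoints(r).round())
cv2.imwrite("pics/tray_crop.png",cv2.resize(f["image"][130:290,45:250,::-1],None,fx=3.7,fy=3.7,interpolation=cv2.INTER_CUBIC))
# blue
m=(h>100)&(h<125)&(s>120)&(v>60)
for a,c,k in blobs(m,100):
    ys,xs=np.nonzero(k); print('blue',a,c, ray(f,c,.064)); 
E
```

```text
(0.681, -0.1706, 61.4, 42, 70, np.int32(320))
(0.5918, -0.1805, 147.7, 40, 69, np.int32(318))
(0.5668, -0.0651, 19.9, 41, 69, np.int32(323))
(0.4699, -0.1436, 83.0, 41, 69, np.int32(340))
(0.4395, 0.086, 116.2, 41, 68, np.int32(338))
mark 230 [277.8 141.2] [ 0.6526 -0.0332]
mark 232 [347.4 144.6] [ 0.6394 -0.2395]
mark 148 [275.4 183.8] [ 0.5237 -0.0235]
mark 248 [346.4 188.5] [ 0.5073 -0.2305]
mark 135 [239.1 210.5] [0.4461 0.0832]
((569.3677978515625, -76.16511535644531), (230.12030029296875, 394.6180114746094), 9.898714065551758)
red 1495 [ 87.8 225.3] ((409.5625305175781, 464.945556640625), (263.07037353515625, 198.08290100097656), 4.283748626708984) [[271. 554.]
 [286. 356.]
 [548. 376.]
 [533. 574.]]
blue 298 [218.27516779 175.3557047 ] [[0.53848325 0.1369059 ]]
```

```bash
cat >> h.py <<'E'
from scipy.spatial.transform import Rotation as Ro
def tool():
    s=readout.state(); q=s["tool_rot"]; R=Ro.from_quat([q[1],q[2],q[3],q[0]]).as_matrix(); return s,R
def plan(x,y,z,jaw,s=None):
    """jaw: world angle (deg) of jaw opening direction (mod 180)"""
    s,R=tool(); p=s["tool_pos"]; a=np.degrees(np.arctan2(R[1,2],R[0,2]))
    d=(jaw-a+90)%180-90           # world ccw turn
    yaw=-d if R[2,1]<0 else d
    Rn=R@Ro.from_euler('y',yaw,degrees=True).as_matrix()
    ang=np.degrees(np.arctan2(Rn[1,2],Rn[0,2]))
    t=Rn.T@(np.array([x,y,z])-p)*100
    print(f"t={s['time']:.1f} pos {p.round(4)} jaw {a:.1f} tilt {R[:,1].round(3)} w {s['gripper_width']:.3f} F {s['contact_force'].round(1)} j6 {s['joint_pos'][5]:.2f}")
    print(f"  -> yaw {yaw:.1f}  slide after yaw (cm) {t.round(2)}")
E
python3 - <<'E'
from h import *
plan(.4699,-.1436,.10,173)
E
```

```text
t=0.2 pos [ 0.2598 -0.5681  0.2417] jaw -65.4 tilt [-0.     0.001 -1.   ] w 0.998 F [ 0.1 -0.1 -0.1] j6 -0.12
  -> yaw -58.4  slide after yaw (cm) [-44.68  14.2   15.69]
```

play_rows:
  slide:
    - [0,0.5,0]
    - [0,0.5,0]
    - [0,0.5,0]
    - [0,0.5,0]
    - [0,0.5,0]
    - [0,0.5,0]
    - [0,0.5,0]
    - [0,0.5,0]
    - [-4,0,1.4]
    - [-4,0,1.4]
    - [-4,0,1.4]
    - [-4,0,1.4]
  yaw: [-7.3,-7.3,-7.3,-7.3,-7.3,-7.3,-7.3,-7.3,0,0,0,0]
  grip: [-1,-1,-1,-1,-1,-1,-1,-1,-1,-1,-1,-1]

```text
time: 1.45
tool_pos: [0.3354, -0.415, 0.2021]
tool_rot: [0.468, -0.468, 0.53, -0.53]
contact_force: [0.6, -0.1, -0.0]
gripper_width: 1.0
```

```bash
python3 - <<'E'
from h import *
plan(.4699,-.1436,.10,173)
E
```

```text
t=1.4 pos [ 0.3354 -0.415   0.2021] jaw -7.1 tilt [ 0.  0. -1.] w 1.000 F [ 0.6 -0.1 -0. ] j6 -0.91
  -> yaw -0.1  slide after yaw (cm) [-28.57  10.22  10.04]
```

play_rows:
  slide:
    - [-4,0,1.4]
    - [-4,0,1.4]
    - [-4,0,1.4]
    - [-4,0,1.4]
    - [-4,2,1.4]
    - [-4,2,1.4]
    - [-4,3,1.4]
    - [-0.5,3,0.2]
    - [0,0,0]
    - [0,0,0]
  yaw: [0,0,0,0,0,0,0,0,0,0]
  grip: [-1,-1,-1,-1,-1,-1,-1,-1,-1,-1]

```text
time: 2.45
tool_pos: [0.4682, -0.1473, 0.1034]
tool_rot: [0.468, -0.469, 0.53, -0.529]
contact_force: [1.0, 0.7, -0.1]
gripper_width: 1.0
```

```bash
python3 - <<'E'
from h import *
f=grab("top","t1"); grab("scene","s1")
for b in batts(f): print(b)
plan(.4699,-.1436,.017,173)
E
```

```text
(0.681, -0.1706, 61.4, 42, 70, np.int32(318))
(0.5668, -0.0651, 19.9, 41, 69, np.int32(323))
(0.4395, 0.086, 116.2, 41, 68, np.int32(338))
t=2.5 pos [ 0.4694 -0.1486  0.1054] jaw -7.1 tilt [ 0.003 -0.002 -1.   ] w 1.002 F [ 0.4 -1.4  0.4] j6 -0.33
  -> yaw -0.1  slide after yaw (cm) [-0.51  8.84 -0.04]
```

play_rows:
  slide:
    - [-0.5,3,0]
    - [0,3,0]
    - [0,1.8,0]
    - [0,1,0]
    - [0,0,0]
    - [0,0,0]
    - [0,0,0]
    - [0,0,0]
    - [0,0,0]
    - [0,0,0]
  yaw: [0,0,0,0,0,0,0,0,0,0]
  grip: [-1,-1,-1,-1,-1,1,1,1,1,1]

```text
time: 3.55
tool_pos: [0.4702, -0.1428, 0.0168]
tool_rot: [-0.469, 0.468, -0.529, 0.531]
contact_force: [0.3, 0.5, 5.6]
gripper_width: 0.431
```

```bash
python3 - <<'E'
from h import *
plan(.38,.43,.25,4)
E
```

```text
t=3.5 pos [ 0.4702 -0.1428  0.0168] jaw -7.0 tilt [ 0.002 -0.001 -1.   ] w 0.431 F [0.3 0.5 5.6] j6 -0.32
  -> yaw -11.0  slide after yaw (cm) [-57.74 -23.41  -4.95]
```

play_rows:
  slide:
    - [0,-4,0]
    - [0,-4,0]
    - [0,-4,0]
    - [-3,-3,0]
    - [-4,-2,0]
    - [-4.5,0,0]
    - [-4.5,0,0]
    - [-4.5,0,0]
    - [-4.5,0,0]
    - [-4.5,0,0]
    - [-4.5,0,0]
    - [-4.5,0,0]
  yaw: [0,0,0,-5.5,-5.5,0,0,0,0,0,0,0]
  grip: [1,1,1,1,1,1,1,1,1,1,1,1]

```text
time: 4.75
tool_pos: [0.451, 0.2435, 0.1847]
tool_rot: [-0.517, 0.517, -0.482, 0.482]
contact_force: [1.1, -0.8, -1.3]
gripper_width: 0.432
```

```bash
python3 - <<'E'
from h import *
plan(.34,.50,.075,4)
E
```

```text
t=4.8 pos [0.451  0.2435 0.1847] jaw 4.0 tilt [-0.001 -0.    -1.   ] w 0.432 F [ 1.1 -0.8 -1.3] j6 0.28
  -> yaw -0.0  slide after yaw (cm) [-26.37  10.97  -9.27]
```

play_rows:
  slide:
    - [-4,0,-1.4]
    - [-4,0,-1.4]
    - [-4,0,-1.4]
    - [-4,0,-1.4]
    - [-4,0,-1.4]
    - [-4,0,-1.4]
    - [-2.4,3,-0.9]
    - [0,4,0]
    - [0,4,0]
    - [0,0,0]
    - [0,0,0]
    - [0,0,0]
  yaw: [0,0,0,0,0,0,0,0,0,0,0,0]
  grip: [1,1,1,1,1,1,1,1,1,1,-0.3,-0.3]

```text
time: 5.95
tool_pos: [0.3412, 0.4988, 0.0763]
tool_rot: [0.517, -0.517, 0.482, -0.482]
contact_force: [0.9, -0.1, -0.2]
gripper_width: 0.651
```

play_rows:
  slide:
    - [0,0,0]
    - [0,-4,0]
    - [0,-4,0]
    - [0,-4,0]
    - [0,-4,0]
    - [0,0,0]
  yaw: [0,0,0,0,0,0]
  grip: [-0.3,-0.3,-0.3,-0.3,-0.5,-0.5]

```text
time: 6.55
tool_pos: [0.3434, 0.5013, 0.2451]
tool_rot: [0.522, -0.512, 0.483, -0.482]
contact_force: [-0.5, 0.5, 1.2]
gripper_width: 0.753
```

```bash
python3 - <<'E'
from h import *
f=grab("top","t2"); grab("scene","s2")
for b in batts(f): print(b)
plan(.5918,-.1805,.12,57.7)
E
```

```text
(0.6786, -0.175, 61.4, 42, 80, np.int32(322))
(0.5915, -0.1803, 148.2, 40, 68, np.int32(316))
(0.5668, -0.0651, 19.9, 41, 69, np.int32(323))
(0.4395, 0.086, 116.2, 41, 68, np.int32(338))
t=6.7 pos [0.3416 0.4992 0.2381] jaw 4.0 tilt [ 0.003  0.003 -1.   ] w 0.750 F [-0.4  0.  -0.3] j6 0.78
  -> yaw -53.7  slide after yaw (cm) [ 57.46  11.65 -44.13]
```

play_rows:
  slide:
    - [0,0,0]
    - [0,0,0]
    - [0,0,0]
    - [0,0,0]
    - [0,0,0]
    - [0,0,0]
    - [0,0,0]
    - [3.8,0.4,-2.9]
    - [3.8,0.4,-2.9]
    - [3.8,0.4,-2.9]
    - [3.8,0.4,-2.9]
    - [3.8,0.4,-2.9]
  yaw: [-7.7,-7.7,-7.7,-7.7,-7.7,-7.7,-7.7,0,0,0,0,0]
  grip: [-0.6,-0.6,-0.6,-0.6,-0.6,-0.6,-0.6,-0.6,-0.6,-0.6,-0.6,-0.6]

```text
time: 7.85
tool_pos: [0.424, 0.2726, 0.2132]
tool_rot: [-0.679, 0.68, -0.196, 0.195]
contact_force: [1.5, 1.2, 0.6]
gripper_width: 0.802
```

play_rows:
  slide:
    - [3.8,0.4,-2.9]
    - [3.8,0.4,-2.9]
    - [3.8,0.4,-2.9]
    - [3.8,0.4,-2.9]
    - [3.8,0.4,-2.9]
    - [3.8,0.4,-2.9]
    - [3.8,2,-2.9]
    - [3.8,2,-2.9]
    - [3.8,2,-2.9]
    - [0,0,0]
    - [0,0,0]
  yaw: [0,0,0,0,0,0,0,0,0,0,0]
  grip: [-0.6,-0.6,-0.6,-0.6,-0.6,-0.6,-0.6,-0.6,-0.6,-0.6,-0.6]

```text
time: 8.95
tool_pos: [0.5722, -0.1238, 0.1307]
tool_rot: [0.68, -0.679, 0.198, -0.195]
contact_force: [-0.3, 0.6, 0.5]
gripper_width: 0.803
```

```bash
python3 - <<'E'
from h import *
f=grab("top")
for b in batts(f): print(b)
plan(.5915,-.1805,.017,57.7)
E
```

```text
(0.5712, -0.0551, 178.9, 32, 62, np.int32(160))
(0.4395, 0.086, 116.2, 41, 68, np.int32(338))
t=9.0 pos [ 0.5727 -0.123   0.132 ] jaw 57.8 tilt [-0.003  0.001 -1.   ] w 0.798 F [0.6 0.4 0.5] j6 -1.35
  -> yaw 0.1  slide after yaw (cm) [ 4.69 11.48 -3.85]
```

play_rows:
  slide:
    - [3,0,-2.5]
    - [1.7,2,-1.3]
    - [0,4,0]
    - [0,3,0]
    - [0,1.5,0]
    - [0,1,0]
    - [0,0,0]
    - [0,0,0]
    - [0,0,0]
    - [0,0,0]
    - [0,0,0]
  yaw: [0,0,0,0,0,0,0,0,0,0,0]
  grip: [-0.6,-0.6,-0.6,-0.6,-0.6,-0.6,1,1,1,1,1]

```text
time: 10.1
tool_pos: [0.5949, -0.1811, 0.0207]
tool_rot: [-0.679, 0.68, -0.194, 0.197]
contact_force: [0.1, 1.8, 6.1]
gripper_width: 0.43
```

play_rows:
  slide:
    - [0,-4,0]
    - [0,-4,0]
    - [0,-4,0]
    - [0,-3,0]
    - [0,-2,0]
  yaw: [0,0,7.7,7.7,7.7]
  grip: [1,1,1,1,1]

```text
time: 10.6
tool_pos: [0.5941, -0.181, 0.1917]
tool_rot: [0.626, -0.626, 0.328, -0.331]
contact_force: [1.0, 0.4, -0.6]
gripper_width: 0.429
```

```bash
python3 - <<'E'
from h import *
plan(.40,.50,.19,4)
E
```

```text
t=10.6 pos [ 0.5941 -0.181   0.1917] jaw 34.4 tilt [ 0.003 -0.002 -1.   ] w 0.429 F [ 1.   0.4 -0.6] j6 -1.02
  -> yaw 30.4  slide after yaw (cm) [-69.29  -0.   -14.61]
```

play_rows:
  slide:
    - [0,0,0]
    - [0,0,0]
    - [0,0,0]
    - [0,0,0]
    - [-4.5,0,-1]
    - [-4.5,0,-1]
    - [-4.5,0,-1]
    - [-4.5,0,-1]
    - [-4.5,0,-1]
    - [-4.5,0,-1]
    - [-4.5,0,-1]
    - [-4.5,0,-1]
  yaw: [7.6,7.6,7.6,7.6,0,0,0,0,0,0,0,0]
  grip: [1,1,1,1,1,1,1,1,1,1,1,1]

```text
time: 11.8
tool_pos: [0.485, 0.1737, 0.1882]
tool_rot: [-0.519, 0.519, -0.481, 0.481]
contact_force: [0.1, 0.4, -0.0]
gripper_width: 0.433
```

play_rows:
  slide:
    - [-4.5,0,-1]
    - [-4.5,0,-1]
    - [-4.5,0,-1]
    - [-4.5,0,-1]
    - [-4.5,0,-1]
    - [-4.5,0,-1]
    - [-4.5,0,-0.6]
    - [-2,3,0]
    - [0,4,0]
    - [0,4,0]
    - [0,0,0]
    - [0,0,0]
  yaw: [0,0,0,0,0,0,0,0,0,0,0,0]
  grip: [1,1,1,1,1,1,1,1,1,1,1,1]

```text
time: 13.0
tool_pos: [0.3944, 0.5006, 0.0779]
tool_rot: [-0.518, 0.519, -0.481, 0.481]
contact_force: [-0.8, 1.4, -0.3]
gripper_width: 0.433
```

```bash
python3 - <<'E'
from h import *
grab("scene","s3")
plan(.40,.50,.075,4)
E
```

```text
t=13.1 pos [0.3956 0.5018 0.0802] jaw 4.4 tilt [ 0.001  0.001 -1.   ] w 0.427 F [ 0.1  0.5 -0.8] j6 0.71
  -> yaw 0.4  slide after yaw (cm) [0.21 0.52 0.42]
```

play_rows:
  slide:
    - [0,0.5,0.4]
    - [0,0,0]
    - [0,0,0]
    - [0,0,0]
    - [0,-4,0]
    - [0,-4,0]
    - [0,-4,0]
    - [0,-3,0]
  yaw: [0,0,0,0,0,0,0,0]
  grip: [1,-0.2,-0.2,-0.2,-0.2,-0.2,-0.2,-0.5]

```text
time: 13.85
tool_pos: [0.3994, 0.5022, 0.2275]
tool_rot: [0.52, -0.517, 0.481, -0.481]
contact_force: [0.3, 0.2, 0.7]
gripper_width: 0.739
```

```bash
python3 - <<'E'
from h import *
f=grab("top","t4")
for b in batts(f): print(b)
plan(.5668,-.0651,.12,109.9)
E
```

```text
(0.681, -0.1706, 61.4, 42, 70, np.int32(319))
(0.5668, -0.0651, 19.9, 41, 69, np.int32(323))
(0.4395, 0.086, 116.2, 41, 68, np.int32(338))
t=13.9 pos [0.4011 0.5039 0.2336] jaw 4.4 tilt [ 0.009  0.009 -1.   ] w 0.751 F [2.  1.6 4.4] j6 0.71
  -> yaw 74.5  slide after yaw (cm) [ 3.92 10.99 59.21]
```

play_rows:
  slide:
    - [0,0,0]
    - [0,0,0]
    - [0,0,0]
    - [0,0,0]
    - [0,0,0]
    - [0,0,0]
    - [0,0,0]
    - [0,0,0]
    - [0,0,0]
    - [0,0,0]
    - [0,0,4]
    - [0,0,4]
  yaw: [7.4,7.4,7.4,7.4,7.5,7.5,7.5,7.5,7.4,7.4,0,0]
  grip: [-0.6,-0.6,-0.6,-0.6,-0.6,-0.6,-0.6,-0.6,-0.6,-0.6,-0.6,-0.6]

```text
time: 15.1
tool_pos: [0.426, 0.4261, 0.2236]
tool_rot: [0.124, -0.123, 0.696, -0.696]
contact_force: [0.8, 0.3, 0.2]
gripper_width: 0.802
```

play_rows:
  slide:
    - [0.3,0,4.6]
    - [0.3,0,4.6]
    - [0.3,0,4.6]
    - [0.3,0,4.6]
    - [0.3,0,4.6]
    - [0.3,0,4.6]
    - [0.4,0,4.6]
    - [0.4,0,4.6]
    - [0.4,3,4.6]
    - [0.4,4,4.6]
    - [0.4,4,4.6]
    - [0,0,0]
  yaw: [0,0,0,0,0,0,0,0,0,0,0,0]
  grip: [-0.6,-0.6,-0.6,-0.6,-0.6,-0.6,-0.6,-0.6,-0.6,-0.6,-0.6,-0.6]

```text
time: 16.3
tool_pos: [0.5551, -0.045, 0.1254]
tool_rot: [0.118, -0.124, 0.697, -0.696]
contact_force: [-0.1, -0.5, -0.3]
gripper_width: 0.796
```

```bash
python3 - <<'E'
from h import *
f=grab("scene","s4")
plan(.5668,-.0651,.016,109.9)
E
```

```text
t=16.4 pos [ 0.5562 -0.0434  0.1278] jaw -70.2 tilt [-0.005  0.001 -1.   ] w 0.797 F [ 0.3  0.2 -0.3] j6 1.01
  -> yaw -0.1  slide after yaw (cm) [-0.31 11.17  2.44]
```

play_rows:
  slide:
    - [-0.3,3,2.4]
    - [0,4,0]
    - [0,2.5,0]
    - [0,1.6,0]
    - [0,0,0]
    - [0,0,0]
    - [0,0,0]
    - [0,0,0]
    - [0,0,0]
  yaw: [0,0,0,0,0,0,0,0,0]
  grip: [-0.6,-0.6,-0.6,-0.6,1,1,1,1,1]

```text
time: 17.25
tool_pos: [0.5704, -0.0635, 0.0219]
tool_rot: [-0.124, 0.121, -0.696, 0.697]
contact_force: [-0.7, 0.6, 5.6]
gripper_width: 0.434
```

play_rows:
  slide:
    - [0,-4,0]
    - [0,-4,0]
    - [0,-4,0]
    - [0,-3,0]
    - [0,-2,0]
    - [0,0,0]
  yaw: [0,0,-7.5,-7.5,-7.5,-7.5]
  grip: [1,1,1,1,1,1]

```text
time: 17.85
tool_pos: [0.5708, -0.064, 0.1946]
tool_rot: [-0.302, 0.298, -0.638, 0.642]
contact_force: [0.6, -0.0, -0.7]
gripper_width: 0.427
```

```bash
python3 - <<'E'
from h import *
plan(.48,.50,.20,4)
E
```

```text
t=17.9 pos [ 0.5708 -0.064   0.1946] jaw -39.7 tilt [ 0.008 -0.002 -1.   ] w 0.427 F [ 0.6 -0.  -0.7] j6 0.45
  -> yaw -43.7  slide after yaw (cm) [-56.89  -0.72  -5.12]
```

play_rows:
  slide:
    - [0,0,0]
    - [0,0,0]
    - [0,0,0]
    - [0,0,0]
    - [0,0,0]
    - [0,0,0]
    - [-4.5,0,-0.4]
    - [-4.5,0,-0.4]
    - [-4.5,0,-0.4]
    - [-4.5,0,-0.4]
    - [-4.5,0,-0.4]
    - [-4.5,0,-0.4]
  yaw: [-7.3,-7.3,-7.3,-7.3,-7.3,-7.2,0,0,0,0,0,0]
  grip: [1,1,1,1,1,1,1,1,1,1,1,1]

```text
time: 19.05
tool_pos: [0.5268, 0.2061, 0.1897]
tool_rot: [-0.516, 0.516, -0.484, 0.484]
contact_force: [0.7, -0.8, -1.0]
gripper_width: 0.429
```

play_rows:
  slide:
    - [-4.5,0,-0.4]
    - [-4.5,0,-0.4]
    - [-4.5,0,-0.4]
    - [-4.5,0,-0.4]
    - [-4.5,0,-0.4]
    - [-4.5,0,-0.4]
    - [-2.8,0,-0.3]
    - [0,4,0]
    - [0,4,0]
    - [0,3.5,0]
    - [0,0,0]
  yaw: [0,0,0,0,0,0,0,0,0,0,0]
  grip: [1,1,1,1,1,1,1,1,1,1,1]

```text
time: 20.15
tool_pos: [0.481, 0.5001, 0.0729]
tool_rot: [-0.515, 0.516, -0.484, 0.484]
contact_force: [-0.9, -0.2, -0.9]
gripper_width: 0.431
```

play_rows:
  slide:
    - [0,0,0]
    - [0,0,0]
    - [0,0,0]
    - [0,0,0]
    - [0,-4,0]
    - [0,-4,0]
    - [0,-4,0]
    - [0,-3,0]
    - [0,0,0]
  yaw: [0,0,0,0,0,0,0,0,0]
  grip: [1,-0.2,-0.2,-0.2,-0.2,-0.2,-0.2,-0.5,-0.5]

```text
time: 21.05
tool_pos: [0.484, 0.5021, 0.2329]
tool_rot: [0.52, -0.511, 0.483, -0.484]
contact_force: [0.2, -0.2, 0.6]
gripper_width: 0.752
```

```bash
python3 - <<'E'
from h import *
f=grab("top","t5")
for b in batts(f): print(b)
plan(.681,-.1706,.12,151.4)
E
```

```text
(0.681, -0.1706, 61.4, 42, 70, np.int32(320))
(0.4395, 0.086, 116.2, 41, 68, np.int32(338))
t=21.1 pos [0.4829 0.5012 0.2292] jaw 3.7 tilt [ 0.006  0.005 -1.   ] w 0.752 F [-0.1  0.4 -0.2] j6 0.63
  -> yaw 32.3  slide after yaw (cm) [49.58 10.72 49.52]
```

play_rows:
  slide:
    - [0,0,0]
    - [0,0,0]
    - [0,0,0]
    - [0,0,0]
    - [3.3,0,3.3]
    - [3.3,0,3.3]
    - [3.3,0,3.3]
    - [3.3,0,3.3]
    - [3.3,0,3.3]
    - [3.3,0,3.3]
    - [3.3,0,3.3]
    - [3.3,0,3.3]
  yaw: [8,8,8,8.3,0,0,0,0,0,0,0,0]
  grip: [-0.6,-0.6,-0.6,-0.6,-0.6,-0.6,-0.6,-0.6,-0.6,-0.6,-0.6,-0.6]

```text
time: 22.3
tool_pos: [0.586, 0.1399, 0.2225]
tool_rot: [0.36, -0.362, 0.609, -0.608]
contact_force: [1.2, 0.1, -0.2]
gripper_width: 0.8
```

play_rows:
  slide:
    - [3.3,0,3.3]
    - [3.3,0,3.3]
    - [3.3,0,3.3]
    - [3.3,0,3.3]
    - [3.3,3,3.3]
    - [3.3,3,3.3]
    - [3.3,3,3.3]
    - [0,0,0]
    - [0,0,0]
  yaw: [0,0,0,0,0,0,0,0,0]
  grip: [-0.6,-0.6,-0.6,-0.6,-0.6,-0.6,-0.6,-0.6,-0.6]

```text
time: 23.2
tool_pos: [0.6732, -0.1586, 0.1399]
tool_rot: [0.359, -0.362, 0.61, -0.607]
contact_force: [1.0, -0.2, 0.7]
gripper_width: 0.804
```

```bash
python3 - <<'E'
from h import *
plan(.681,-.1706,.016,151.4)
E
```

```text
t=23.2 pos [ 0.6732 -0.1586  0.1399] jaw -28.7 tilt [-0.006  0.002 -1.   ] w 0.804 F [ 1.  -0.2  0.7] j6 0.16
  -> yaw -0.1  slide after yaw (cm) [ 0.67 12.38  1.33]
```

play_rows:
  slide:
    - [0.4,4,1.1]
    - [0,4,0]
    - [0,2.5,0]
    - [0,1.8,0]
    - [0,0,0]
    - [0,0,0]
    - [0,0,0]
    - [0,0,0]
    - [0,0,0]
  yaw: [0,0,0,0,0,0,0,0,0]
  grip: [-0.6,-0.6,-0.6,-0.6,1,1,1,1,1]

```text
time: 24.1
tool_pos: [0.6839, -0.1673, 0.0227]
tool_rot: [-0.362, 0.36, -0.607, 0.609]
contact_force: [-1.3, 1.1, 2.6]
gripper_width: 0.432
```

play_rows:
  slide:
    - [0,-4,0]
    - [0,-4,0]
    - [0,-4,0]
    - [0,-4,0]
    - [0,-2,0]
    - [0,0,0]
  yaw: [0,0,-8,-8,-8,-8]
  grip: [1,1,1,1,1,1]

```text
time: 24.7
tool_pos: [0.6851, -0.168, 0.2074]
tool_rot: [0.517, -0.514, 0.48, -0.487]
contact_force: [0.1, -0.8, -0.9]
gripper_width: 0.429
```

```bash
python3 - <<'E'
from h import *
plan(.35,.42,.20,4)
E
```

```text
t=24.7 pos [ 0.6851 -0.168   0.2074] jaw 3.7 tilt [ 0.009 -0.003 -1.   ] w 0.429 F [ 0.1 -0.8 -0.9] j6 -0.41
  -> yaw -0.3  slide after yaw (cm) [-60.99   0.23 -29.33]
```

play_rows:
  slide:
    - [-4,0,-1.95]
    - [-4,0,-1.95]
    - [-4,0,-1.95]
    - [-4,0,-1.95]
    - [-4,0,-1.95]
    - [-4,0,-1.95]
    - [-4,0,-1.95]
    - [-4,0,-1.95]
    - [-4,0,-1.95]
    - [-4,0,-1.95]
    - [-4,0,-1.95]
    - [-4,0,-1.95]
  yaw: [0,0,0,0,0,0,0,0,0,0,0,0]
  grip: [1,1,1,1,1,1,1,1,1,1,1,1]

```text
time: 25.9
tool_pos: [0.4198, 0.2997, 0.2012]
tool_rot: [0.515, -0.514, 0.485, -0.485]
contact_force: [0.5, 0.5, -1.1]
gripper_width: 0.432
```

play_rows:
  slide:
    - [-4,0,-1.95]
    - [-4,0,-1.95]
    - [-4,0,-1.95]
    - [-0.5,0,0]
    - [0,4,0]
    - [0,4,0]
    - [0,4,0]
    - [0,1,0]
    - [0,0,0]
  yaw: [0,0,0,0,0,0,0,0,0]
  grip: [1,1,1,1,1,1,1,1,1]

```text
time: 26.8
tool_pos: [0.3544, 0.4184, 0.069]
tool_rot: [-0.513, 0.516, -0.485, 0.485]
contact_force: [0.5, 0.1, -2.0]
gripper_width: 0.432
```

play_rows:
  slide:
    - [0,0,0]
    - [0,0,0]
    - [0,0,0]
    - [0,0,0]
    - [0,-4,0]
    - [0,-4,0]
    - [0,-4,0]
    - [0,-3,0]
    - [0,0,0]
  yaw: [0,0,0,0,0,0,0,0,0]
  grip: [1,-0.2,-0.2,-0.2,-0.2,-0.2,-0.2,-0.5,-0.5]

```text
time: 27.7
tool_pos: [0.3575, 0.422, 0.2281]
tool_rot: [0.519, -0.51, 0.485, -0.485]
contact_force: [0.9, -0.2, 0.7]
gripper_width: 0.754
```

```bash
python3 - <<'E'
from h import *
f=grab("top","t6")
for b in batts(f): print(b)
plan(.4395,.086,.12,26.2)
E
```

```text
(0.4395, 0.086, 116.2, 41, 68, np.int32(338))
t=27.8 pos [0.3565 0.421  0.2248] jaw 3.4 tilt [ 0.005  0.005 -1.   ] w 0.752 F [-0.8  0.6 -1. ] j6 0.67
  -> yaw -22.8  slide after yaw (cm) [33.74 10.36 -7.42]
```

play_rows:
  slide:
    - [0,0,0]
    - [0,0,0]
    - [0,0,0]
    - [4.2,0,-0.9]
    - [4.2,0,-0.9]
    - [4.2,0,-0.9]
    - [4.2,0,-0.9]
    - [4.2,0,-0.9]
    - [4.2,2,-0.9]
    - [4.2,3,-0.9]
    - [4.2,3,-0.9]
    - [0,0,0]
  yaw: [-7.6,-7.6,-7.6,0,0,0,0,0,0,0,0,0]
  grip: [-0.5,-0.5,-0.5,-0.5,-0.5,-0.5,-0.5,-0.5,-0.5,-0.5,-0.5,-0.5]

```text
time: 28.95
tool_pos: [0.4346, 0.0864, 0.1374]
tool_rot: [-0.597, 0.601, -0.378, 0.373]
contact_force: [-0.6, 0.8, -0.6]
gripper_width: 0.747
```

```bash
python3 - <<'E'
from h import *
f=grab("scene")
plan(.4395,.086,.016,26.2)
E
```

```text
t=29.0 pos [0.4355 0.0883 0.1396] jaw 25.9 tilt [-0.007 -0.    -1.   ] w 0.751 F [-0.9  0.7  0.1] j6 -0.42
  -> yaw -0.3  slide after yaw (cm) [ 0.42 12.35  0.34]
```

play_rows:
  slide:
    - [0.3,4,0.2]
    - [0,4,0]
    - [0,2.5,0]
    - [0,1.7,0]
    - [0,0,0]
    - [0,0,0]
    - [0,0,0]
    - [0,0,0]
    - [0,0,0]
  yaw: [0,0,0,0,0,0,0,0,0]
  grip: [-0.5,-0.5,-0.5,-0.5,1,1,1,1,1]

```text
time: 29.9
tool_pos: [0.4414, 0.0886, 0.0222]
tool_rot: [0.601, -0.6, 0.373, -0.374]
contact_force: [-1.1, -1.1, -1.7]
gripper_width: 0.431
```

play_rows:
  slide:
    - [0,-4,0]
    - [0,-4,0]
    - [0,-4,0]
    - [0,-4,0]
    - [0,-2,0]
    - [0,0,0]
  yaw: [0,0,7.3,7.3,7.3,0]
  grip: [1,1,1,1,1,1]

```text
time: 30.5
tool_pos: [0.4435, 0.0885, 0.2064]
tool_rot: [0.521, -0.516, 0.479, -0.483]
contact_force: [0.8, 0.3, -1.0]
gripper_width: 0.427
```

```bash
python3 - <<'E'
from h import *
plan(.44,.42,.20,4)
E
```

```text
t=30.5 pos [0.4435 0.0885 0.2064] jaw 4.3 tilt [ 0.01  0.   -1.  ] w 0.427 F [ 0.8  0.3 -1. ] j6 -0.04
  -> yaw 0.3  slide after yaw (cm) [-33.09   0.65   1.95]
```

play_rows:
  slide:
    - [-4.5,0,0.3]
    - [-4.5,0,0.3]
    - [-4.5,0,0.3]
    - [-4.5,0,0.3]
    - [-4.5,0,0.3]
    - [-4.5,0,0.2]
    - [-4.5,0,0.2]
    - [-1.5,3,0]
    - [0,4,0]
    - [0,4,0]
    - [0,1.5,0]
    - [0,0,0]
  yaw: [0,0,0,0,0,0,0,0,0,0,0,0]
  grip: [1,1,1,1,1,1,1,1,1,1,1,1]

```text
time: 31.7
tool_pos: [0.4327, 0.4169, 0.0718]
tool_rot: [-0.516, 0.522, -0.481, 0.48]
contact_force: [-0.1, 0.1, -1.2]
gripper_width: 0.43
```

play_rows:
  slide:
    - [0,0,0]
    - [0,0,0]
    - [0,0,0]
    - [0,0,0]
    - [0,-4,0]
    - [0,-4,0]
    - [0,-4,0]
    - [-3,-3,0]
    - [-4,0,0]
    - [-4,0,0]
  yaw: [0,0,0,0,0,0,0,0,0,0]
  grip: [1,-0.2,-0.2,-0.2,-0.2,-0.2,-0.2,-0.5,-1,-1]

```text
time: 32.7
tool_pos: [0.4281, 0.5304, 0.2304]
tool_rot: [0.52, -0.516, 0.481, -0.481]
contact_force: [0.7, -0.1, -0.9]
gripper_width: 0.994
```

```bash
python3 - <<'E'
from h import *
f=grab("top","t7"); g=grab("scene","s7")
for b in batts(f): print(b)
cv2.imwrite("pics/tc7.png",cv2.resize(f["image"][140:225,155:240,::-1],None,fx=7,fy=7,interpolation=cv2.INTER_CUBIC))
cv2.imwrite("pics/sc7.png",cv2.resize(g["image"][180:250,265:340,::-1],None,fx=8,fy=8,interpolation=cv2.INTER_CUBIC))
E
python3 - <<'E'
from h import *
for n,(r0,r1,c0,c1) in dict(top=(145,205,200,240),scene=(180,225,268,295)).items():
    f=grab(n); im=f["image"].astype(float); d=(im[...,2]-im[...,0])[r0:r1,c0:c1]
    K=8; u=cv2.resize(d,None,fx=K,fy=K,interpolation=cv2.INTER_CUBIC)
    m=(u>40).astype(np.uint8); cs,_=cv2.findContours(m,cv2.RETR_EXTERNAL,cv2.CHAIN_APPROX_NONE); c=max(cs,key=cv2.contourArea)
    hull=cv2.convexHull(c)
    for e in (6,8,10,14):
        ap=cv2.approxPolyDP(hull,e,True)[:,0]; px=(ap+.5)/K-.5+[c0,r0]
        if len(ap)<=6: break
    print(n,px.round(2).tolist())
    for z in(.0478,.0818,.0868): print(z,ray(f,px,z).round(4).tolist())
E
```

```text
top [[220.44, 159.31], [222.44, 165.69], [224.44, 187.56], [214.44, 191.44], [211.06, 164.94], [217.81, 159.56]]
0.0478 [[0.5879, 0.1331], [0.5693, 0.1273], [0.5065, 0.1213], [0.4959, 0.1493], [0.5719, 0.1596], [0.5872, 0.1405]]
0.0818 [[0.5798, 0.1291], [0.5618, 0.1235], [0.5013, 0.1178], [0.491, 0.1448], [0.5643, 0.1547], [0.5792, 0.1363]]
0.0868 [[0.5786, 0.1285], [0.5607, 0.123], [0.5005, 0.1172], [0.4902, 0.1441], [0.5632, 0.154], [0.578, 0.1357]]
scene [[280.94, 191.94], [288.19, 201.31], [285.56, 215.94], [284.19, 217.31], [276.56, 208.06], [279.56, 193.06]]
0.0478 [[0.4666, 0.1145], [0.5045, 0.1524], [0.5758, 0.1613], [0.5835, 0.1584], [0.5501, 0.1211], [0.474, 0.1112]]
0.0818 [[0.4995, 0.1214], [0.5361, 0.158], [0.6049, 0.1666], [0.6124, 0.1638], [0.5801, 0.1278], [0.5066, 0.1182]]
0.0868 [[0.5044, 0.1224], [0.5407, 0.1588], [0.6092, 0.1674], [0.6166, 0.1646], [0.5845, 0.1288], [0.5114, 0.1192]]
```

```bash
python3 - <<'E'
from h import *
plan(.539,.138,.22,8)
E
```

```text
t=32.9 pos [0.4269 0.5292 0.2268] jaw 4.3 tilt [ 0. -0. -1.] w 1.000 F [-0.7  0.4 -0.5] j6 0.71
  -> yaw -3.7  slide after yaw (cm) [40.3   0.69  5.66]
```

play_rows:
  slide:
    - [4.5,0,0.6]
    - [4.5,0,0.6]
    - [4.5,0,0.6]
    - [4.5,0,0.6]
    - [4.5,0,0.6]
    - [4.5,0,0.6]
    - [4.5,0,0.6]
    - [4.5,0,0.6]
    - [4.3,0.5,0.6]
    - [0,4,0]
    - [0,3,0]
    - [0,0,0]
  yaw: [-3.7,0,0,0,0,0,0,0,0,0,0,0]
  grip: [-1,-1,-1,-1,-1,-1,-1,-1,-1,-1,-1,-1]

```text
time: 34.1
tool_pos: [0.5299, 0.1344, 0.1465]
tool_rot: [-0.53, 0.536, -0.467, 0.462]
contact_force: [-1.1, -0.2, -0.7]
gripper_width: 1.0
```

play_rows:
  slide:
    - [0,0,0]
    - [0,0,0]
  yaw: [0,0]
  grip: [-1,-1]

```text
time: 34.3
tool_pos: [0.5348, 0.1364, 0.154]
tool_rot: [0.535, -0.533, 0.463, -0.465]
contact_force: [0.4, 0.5, 0.4]
gripper_width: 1.003
```

```bash
python3 - <<'E'
from h import *
plan(.539,.138,.066,8)
g=grab("scene")
cv2.imwrite("pics/sc8.png",cv2.resize(g["image"][130:240,230:340,::-1],None,fx=7,fy=5.4,interpolation=cv2.INTER_CUBIC))
E
```

```text
t=34.3 pos [0.5348 0.1364 0.154 ] jaw 8.0 tilt [ 0.004  0.    -1.   ] w 1.003 F [0.4 0.5 0.4] j6 -0.02
  -> yaw -0.0  slide after yaw (cm) [-0.1   8.8   0.41]
```

play_rows:
  slide:
    - [0,2,0.3]
    - [0,2,0]
    - [0,1,0]
    - [0,0,0]
    - [0,0,0]
    - [0,0,0]
  yaw: [0,0,0,0,0,0]
  grip: [-1,-1,-1,-1,-1,-1]

```text
time: 34.95
tool_pos: [0.5376, 0.1369, 0.103]
tool_rot: [0.534, -0.533, 0.463, -0.465]
contact_force: [-0.9, -0.5, -0.5]
gripper_width: 0.999
```

```bash
python3 - <<'E'
from h import *
plan(.539,.138,.066,8)
E
```

```text
t=35.0 pos [0.5376 0.1369 0.103 ] jaw 8.0 tilt [ 0.003  0.    -1.   ] w 0.999 F [-0.9 -0.5 -0.5] j6 -0.02
  -> yaw -0.0  slide after yaw (cm) [-0.09  3.7   0.15]
```

play_rows:
  slide:
    - [-0.1,0.5,0.1]
    - [0,0.5,0]
    - [0,0.5,0]
    - [0,0.3,0]
    - [0,0,0]
  yaw: [0,0,0,0,0]
  grip: [-1,-1,-1,-1,-1]

```text
time: 35.45
tool_pos: [0.5368, 0.1378, 0.0824]
tool_rot: [-0.533, 0.534, -0.464, 0.464]
contact_force: [-0.4, 0.2, -0.8]
gripper_width: 1.002
```

```bash
python3 - <<'E'
from h import *
plan(.539,.138,.066,8)
E
```

```text
t=35.5 pos [0.5368 0.1378 0.0824] jaw 8.0 tilt [-0.002 -0.    -1.   ] w 1.002 F [-0.4  0.2 -0.8] j6 -0.02
  -> yaw -0.0  slide after yaw (cm) [0.01 1.64 0.22]
```

play_rows:
  slide:
    - [0,0.3,0.2]
    - [0,0.3,0]
    - [0,0.2,0]
    - [0,0,0]
  yaw: [0,0,0,0]
  grip: [-1,-1,-1,-1]

```text
time: 35.85
tool_pos: [0.5391, 0.1381, 0.075]
tool_rot: [-0.533, 0.534, -0.464, 0.464]
contact_force: [0.1, -0.4, 1.0]
gripper_width: 1.003
```

```bash
python3 - <<'E'
from h import *
plan(.539,.138,.066,8)
g=grab("scene"); cv2.imwrite("pics/sc9.png",cv2.resize(g["image"][150:240,255:345,::-1],None,fx=7,fy=6,interpolation=cv2.INTER_CUBIC))
E
```

```text
t=35.9 pos [0.5391 0.1381 0.075 ] jaw 8.0 tilt [-0.001 -0.    -1.   ] w 1.003 F [ 0.1 -0.4  1. ] j6 -0.02
  -> yaw -0.0  slide after yaw (cm) [ 0.01  0.9  -0.01]
```

play_rows:
  slide:
    - [-0.3,0.3,0]
    - [0,0.3,0]
    - [0,0.3,0]
    - [0,0,0]
    - [0,0,0]
    - [0,0,0]
    - [0,0,0]
    - [0,0,0]
  yaw: [0,0,0,0,0,0,0,0]
  grip: [-1,-1,-1,-1,1,1,1,1]

```text
time: 36.7
tool_pos: [0.5391, 0.1409, 0.0669]
tool_rot: [-0.533, 0.534, -0.464, 0.464]
contact_force: [-2.1, -2.7, 5.6]
gripper_width: 0.912
```

```bash
python3 - <<'E'
from h import *
plan(.539,.138,.066,8)
g=grab("scene"); cv2.imwrite("pics/sc10.png",cv2.resize(g["image"][150:240,255:345,::-1],None,fx=7,fy=6,interpolation=cv2.INTER_CUBIC))
E
```

```text
t=36.7 pos [0.5391 0.1409 0.0669] jaw 8.0 tilt [ 0.    -0.001 -1.   ] w 0.912 F [-2.1 -2.7  5.6] j6 -0.02
  -> yaw -0.0  slide after yaw (cm) [ 0.28  0.09 -0.05]
```

play_rows:
  slide:
    - [0,-0.5,0]
    - [0,-1,0]
    - [0,-1,0]
    - [0,-1,0]
    - [0,-1,0]
    - [0,0,0]
  yaw: [0,0,0,0,0,0]
  grip: [1,1,1,1,1,1]

```text
time: 37.35
tool_pos: [0.5404, 0.1414, 0.1139]
tool_rot: [0.535, -0.532, 0.463, -0.465]
contact_force: [0.4, -0.1, -4.5]
gripper_width: 0.911
```

```bash
python3 - <<'E'
from h import *
plan(.539,.138,.066,8)
g=grab("scene"); cv2.imwrite("pics/sc11.png",cv2.resize(g["image"][130:240,235:345,::-1],None,fx=6,fy=5,interpolation=cv2.INTER_CUBIC))
E
```

```text
t=37.4 pos [0.5404 0.1414 0.1139] jaw 8.0 tilt [ 0.004  0.001 -1.   ] w 0.911 F [ 0.4 -0.1 -4.5] j6 -0.02
  -> yaw -0.0  slide after yaw (cm) [ 0.31  4.79 -0.21]
```

```bash
python3 - <<'E'
from h import *
plan(.416,.36,.26,4.3)
E
```

```text
t=37.4 pos [0.5398 0.1412 0.1128] jaw 8.0 tilt [ 0.003  0.    -1.   ] w 0.912 F [-0.7 -0.8 -6.6] j6 -0.02
  -> yaw 3.7  slide after yaw (cm) [-22.75 -14.74 -10.67]
```

play_rows:
  slide:
    - [0,-1,0]
    - [0,-2,0]
    - [0,-2,0]
    - [0,-2,0]
    - [0,-2,0]
    - [0,-2,0]
    - [0,-2,0]
    - [0,-1.5,0]
    - [0,0,0]
  yaw: [0,0,0,1.2,1.2,1.3,0,0,0]
  grip: [1,1,1,1,1,1,1,1,1]

```text
time: 38.3
tool_pos: [0.5403, 0.1414, 0.2596]
tool_rot: [0.52, -0.517, 0.48, -0.482]
contact_force: [0.4, -0.3, -5.1]
gripper_width: 0.912
```

play_rows:
  slide:
    - [-1,0,-0.5]
    - [-2,0,-1]
    - [-2.5,0,-1.2]
    - [-2.5,0,-1.2]
    - [-2.5,0,-1.2]
    - [-2.5,0,-1.2]
    - [-2.5,0,-1.2]
    - [-2.5,0,-1.1]
    - [-2,0,-1]
    - [-1.5,0,-0.6]
    - [-0.8,0,-0.4]
    - [0,0,0]
  yaw: [0,0,0,0,0,0,0,0,0,0,0,0]
  grip: [1,1,1,1,1,1,1,1,1,1,1,1]

```text
time: 39.5
tool_pos: [0.4158, 0.3561, 0.2555]
tool_rot: [-0.518, 0.519, -0.481, 0.48]
contact_force: [0.6, 0.2, -5.8]
gripper_width: 0.909
```

```bash
python3 - <<'E'
from h import *
plan(.416,.36,.26,4.3)
g=grab("scene"); cv2.imwrite("pics/sc12.png",cv2.resize(g["image"][100:250,290:440,::-1],None,fx=5,fy=4,interpolation=cv2.INTER_CUBIC))
g=grab("top"); cv2.imwrite("pics/tc12.png",cv2.resize(g["image"][130:290,40:200,::-1],None,fx=4.5,fy=3.6,interpolation=cv2.INTER_CUBIC))
E
```

```text
t=39.5 pos [0.4158 0.3561 0.2555] jaw 4.4 tilt [-0.001 -0.001 -1.   ] w 0.909 F [ 0.6  0.2 -5.8] j6 0.50
  -> yaw 0.1  slide after yaw (cm) [-0.38 -0.45  0.05]
```

play_rows:
  slide:
    - [-1.5,0,0]
    - [-1.7,1,0]
    - [0,2,0]
    - [0,2,0]
    - [0,2,0]
    - [0,1,0]
    - [0,0,0]
  yaw: [0,0,0,0,0,0,0]
  grip: [1,1,1,1,1,1,1]

```text
time: 40.3
tool_pos: [0.4136, 0.3868, 0.1743]
tool_rot: [-0.517, 0.52, -0.482, 0.481]
contact_force: [0.2, 0.3, -5.4]
gripper_width: 0.912
```

```bash
python3 - <<'E'
from h import *
plan(.416,.388,.135,4.3)
g=grab("scene"); cv2.imwrite("pics/sc13.png",cv2.resize(g["image"][120:250,320:430,::-1],None,fx=6,fy=4.6,interpolation=cv2.INTER_CUBIC))
E
```

```text
t=40.3 pos [0.4136 0.3868 0.1743] jaw 4.2 tilt [-0.003 -0.002 -1.   ] w 0.912 F [ 0.2  0.3 -5.4] j6 0.55
  -> yaw -0.1  slide after yaw (cm) [-0.11  3.93  0.27]
```

play_rows:
  slide:
    - [0,1.5,0]
    - [0,1.5,0]
    - [0,1,0]
    - [0,0,0]
  yaw: [0,0,0,0]
  grip: [1,1,1,1]

```text
time: 40.75
tool_pos: [0.4128, 0.3863, 0.1333]
tool_rot: [-0.516, 0.52, -0.481, 0.481]
contact_force: [0.2, 0.3, -5.7]
gripper_width: 0.909
```

play_rows:
  slide:
    - [-1,0,0]
    - [-1,0,0]
    - [0,0,0]
  yaw: [0,0,0]
  grip: [1,1,1]

```text
time: 41.05
tool_pos: [0.4144, 0.4042, 0.138]
tool_rot: [-0.517, 0.522, -0.476, 0.484]
contact_force: [1.5, -19.2, 2.4]
gripper_width: 0.91
```

```bash
python3 - <<'E'
from h import *
plan(.416,.388,.135,4.3)
g=grab("scene"); cv2.imwrite("pics/sc14.png",cv2.resize(g["image"][120:250,320:430,::-1],None,fx=6,fy=4.6,interpolation=cv2.INTER_CUBIC))
E
```

```text
t=41.0 pos [0.4144 0.4042 0.138 ] jaw 4.5 tilt [ 0.003 -0.012 -1.   ] w 0.910 F [  1.5 -19.2   2.4] j6 0.57
  -> yaw 0.2  slide after yaw (cm) [1.63 0.32 0.04]
```

play_rows:
  slide:
    - [-0.6,-0.8,0]
    - [-0.6,-0.8,0]
    - [-0.6,-0.8,0]
    - [0,0,0]
  yaw: [0,0,0,0]
  grip: [1,1,1,1]

```text
time: 41.5
tool_pos: [0.4125, 0.4258, 0.1633]
tool_rot: [0.519, -0.518, 0.479, -0.482]
contact_force: [0.3, -7.0, -2.6]
gripper_width: 0.905
```

```bash
python3 - <<'E'
from h import *
plan(.416,.388,.135,4.3)
g=grab("scene"); cv2.imwrite("pics/sc15.png",cv2.resize(g["image"][120:250,320:430,::-1],None,fx=6,fy=4.6,interpolation=cv2.INTER_CUBIC))
E
```

```text
t=41.5 pos [0.4125 0.4258 0.1633] jaw 4.4 tilt [ 0.003 -0.001 -1.   ] w 0.905 F [ 0.3 -7.  -2.6] j6 0.60
  -> yaw 0.1  slide after yaw (cm) [3.8  2.84 0.06]
```

play_rows:
  slide:
    - [-0.8,-0.9,0]
    - [-0.9,-0.8,0]
    - [-1,-0.7,0]
    - [-1,-0.6,0]
    - [0,0,0]
  yaw: [0,0,0,0,0]
  grip: [1,1,1,1,1]

```text
time: 42.05
tool_pos: [0.4101, 0.4656, 0.1946]
tool_rot: [0.522, -0.516, 0.481, -0.481]
contact_force: [1.1, -0.5, 0.4]
gripper_width: 0.612
```

```bash
python3 - <<'E'
from h import *
plan(.416,.388,.135,4.3)
g=grab("scene"); cv2.imwrite("pics/sc16.png",cv2.resize(g["image"][120:250,320:430,::-1],None,fx=6,fy=4.6,interpolation=cv2.INTER_CUBIC))
E
```

```text
t=42.0 pos [0.4101 0.4656 0.1946] jaw 4.3 tilt [ 0.005  0.006 -1.   ] w 0.612 F [ 1.1 -0.5  0.4] j6 0.65
  -> yaw 0.0  slide after yaw (cm) [ 7.81  5.91 -0.03]
```

play_rows:
  slide:
    - [0,-3,0]
    - [-3,-4,0]
    - [-4,-4,0]
    - [-4,0,0]
    - [-4,0,0]
    - [0,0,0]
  yaw: [0,0,0,0,0,0]
  grip: [-1,-1,-1,-1,-1,-1]

```text
time: 42.7
tool_pos: [0.3967, 0.6113, 0.2954]
tool_rot: [0.52, -0.519, 0.481, -0.48]
contact_force: [-0.2, -0.4, -0.6]
gripper_width: 1.001
```

```bash
python3 - <<'E'
from h import *
g=grab("scene"); cv2.imwrite("pics/sc17.png",cv2.resize(g["image"][150:250,335:430,::-1],None,fx=7,fy=6,interpolation=cv2.INTER_CUBIC))
g=grab("top"); cv2.imwrite("pics/tc17.png",cv2.resize(g["image"][160:280,40:160,::-1],None,fx=6,fy=5,interpolation=cv2.INTER_CUBIC))
print(readout.state()["tool_pos"])
E
```

```text
[0.39765858 0.60804122 0.29564409]
```

```bash
cat >> h.py <<'E'
def bluehull(f,box,K=8):
    r0,r1,c0,c1=box; im=f["image"].astype(float); d=(im[...,2]-im[...,0])[r0:r1,c0:c1]
    u=cv2.resize(d,None,fx=K,fy=K,interpolation=cv2.INTER_CUBIC)
    cs,_=cv2.findContours((u>35).astype(np.uint8),cv2.RETR_EXTERNAL,cv2.CHAIN_APPROX_NONE); c=max(cs,key=cv2.contourArea)
    hull=cv2.convexHull(c)
    for e in (5,6,8,10,14):
        ap=cv2.approxPolyDP(hull,e,True)[:,0]
        if len(ap)<=6: break
    return (ap+.5)/K-.5+[c0,r0]
def tri(f,p,g,q):
    P=[h["mtx"]@np.c_[h["R"],h["t"]] for h in(f,g)]
    X=cv2.triangulatePoints(P[0],P[1],np.array(p,float).reshape(2,1),np.array(q,float).reshape(2,1)).ravel(); return X[:3]/X[3]
E
python3 - <<'E'
from h import *
f=grab("top"); g=grab("scene")
a=bluehull(f,(190,240,112,135)); b=bluehull(g,(175,212,352,366))
print(a.round(1).tolist()); print(b.round(1).tolist())
for p in a:
    r=[]
    for q in b:
        X=tri(f,p,g,q); e=np.abs(proj(f,X)-p).max()+np.abs(proj(g,X)-q).max()
        if e<2.5: r.append((X.round(3).tolist(),round(e,1),q.round(1).tolist()))
    print(p.round(1),r)
E
```

```text
[[121.8, 197.6], [123.3, 199.6], [126.3, 226.9], [120.8, 229.9], [116.6, 203.1], [118.3, 199.3]]
[[356.1, 181.8], [357.8, 182.1], [361.9, 191.2], [362.1, 206.6], [360.1, 205.9], [355.8, 196.7]]
[121.8 197.6] [([0.477, 0.4, 0.08], np.float64(1.8), [360.1, 205.9]), ([0.473, 0.381, 0.118], np.float64(0.8), [355.8, 196.7])]
[123.3 199.6] [([0.468, 0.38, 0.112], np.float64(0.1), [355.8, 196.7])]
[126.3 226.9] [([0.396, 0.37, 0.114], np.float64(1.2), [356.1, 181.8]), ([0.4, 0.414, 0.002], np.float64(2.1), [362.1, 206.6]), ([0.401, 0.41, 0.005], np.float64(0.0), [360.1, 205.9])]
[120.8 229.9] [([0.389, 0.38, 0.112], np.float64(1.8), [357.8, 182.1]), ([0.39, 0.4, 0.071], np.float64(0.6), [361.9, 191.2])]
[116.6 203.1] [([0.453, 0.371, 0.169], np.float64(2.3), [356.1, 181.8]), ([0.452, 0.375, 0.167], np.float64(0.3), [357.8, 182.1]), ([0.456, 0.393, 0.131], np.float64(2.1), [361.9, 191.2]), ([0.464, 0.413, 0.07], np.float64(1.5), [362.1, 206.6])]
[118.3 199.3] [([0.461, 0.368, 0.174], np.float64(0.2), [356.1, 181.8]), ([0.46, 0.372, 0.173], np.float64(1.8), [357.8, 182.1]), ([0.473, 0.409, 0.076], np.float64(0.7), [362.1, 206.6]), ([0.473, 0.405, 0.079], np.float64(1.4), [360.1, 205.9])]
```

```bash
python3 - <<'E'
from h import *
plan(.430,.397,.16,7)
E
```

```text
t=42.9 pos [0.3981 0.6068 0.2962] jaw 4.2 tilt [ 0.  0. -1.] w 0.995 F [ 0.5 -0.1 -0. ] j6 0.81
  -> yaw -2.8  slide after yaw (cm) [21.22 13.62  0.6 ]
```

play_rows:
  slide:
    - [3,0,0]
    - [4,0,0.2]
    - [4,0,0.2]
    - [4,0,0.1]
    - [4,1,0.1]
    - [2.2,3,0]
    - [0,3,0]
    - [0,3,0]
    - [0,2.5,0]
    - [0,1,0]
    - [0,0,0]
    - [0,0,0]
  yaw: [-2.8,0,0,0,0,0,0,0,0,0,0,0]
  grip: [-1,-1,-1,-1,-1,-1,-1,-1,-1,-1,-1,-1]

```text
time: 44.1
tool_pos: [0.4292, 0.3976, 0.1625]
tool_rot: [0.531, -0.529, 0.468, -0.469]
contact_force: [0.2, 0.3, -0.2]
gripper_width: 0.999
```

```bash
python3 - <<'E'
from h import *
plan(.430,.397,.095,7)
g=grab("scene"); cv2.imwrite("pics/sc18.png",cv2.resize(g["image"][140:240,330:430,::-1],None,fx=7,fy=6,interpolation=cv2.INTER_CUBIC))
E
```

```text
t=44.1 pos [0.4292 0.3976 0.1625] jaw 7.0 tilt [ 0.002  0.001 -1.   ] w 0.999 F [ 0.2  0.3 -0.2] j6 0.50
  -> yaw 0.0  slide after yaw (cm) [0.08 6.75 0.06]
```

Descend in small steps.

play_rows:
  slide:
    - [0,1,0]
    - [0,1,0]
    - [0,1,0]
    - [0,0.8,0]
    - [0,0.5,0]
    - [0,0,0]
  yaw: [0,0,0,0,0,0]
  grip: [-1,-1,-1,-1,-1,-1]

```text
time: 44.75
tool_pos: [0.4278, 0.397, 0.1163]
tool_rot: [-0.529, 0.531, -0.468, 0.468]
contact_force: [0.0, -0.3, 0.8]
gripper_width: 1.003
```

play_rows:
  slide:
    - [0,0.4,0]
    - [0,0.4,0]
    - [0,0.4,0]
    - [0,0.4,0]
    - [0,0,0]
  yaw: [0,0,0,0,0]
  grip: [-1,-1,-1,-1,-1]

```text
time: 45.25
tool_pos: [0.428, 0.3972, 0.1009]
tool_rot: [-0.529, 0.53, -0.468, 0.468]
contact_force: [0.1, 0.1, 0.3]
gripper_width: 1.001
```

```bash
python3 - <<'E'
from h import *
plan(.430,.397,.095,7)
g=grab("scene"); cv2.imwrite("pics/sc19.png",cv2.resize(g["image"][140:240,330:430,::-1],None,fx=7,fy=6,interpolation=cv2.INTER_CUBIC))
E
```

```text
t=45.2 pos [0.428  0.3972 0.1009] jaw 7.1 tilt [-0.001 -0.001 -1.   ] w 1.001 F [0.1 0.1 0.3] j6 0.50
  -> yaw 0.1  slide after yaw (cm) [0.04 0.59 0.19]
```

play_rows:
  slide:
    - [0.3,0.2,0.1]
    - [0,0.3,0]
    - [0,0,0]
    - [0,0,0]
    - [0,0,0]
    - [0,0,0]
    - [0,0,0]
  yaw: [0,0,0,0,0,0,0]
  grip: [-1,-1,-1,1,1,1,1]

```text
time: 46.0
tool_pos: [0.4302, 0.3946, 0.0976]
tool_rot: [0.53, -0.53, 0.468, -0.468]
contact_force: [0.5, -2.4, 5.8]
gripper_width: 0.911
```

play_rows:
  slide:
    - [0,-0.5,0]
    - [0,-1,0]
    - [0,-1,0]
    - [0,-1,0]
    - [0,-1,0]
    - [0,0,0]
  yaw: [0,0,0,0,0,0]
  grip: [1,1,1,1,1,1]

```text
time: 46.6
tool_pos: [0.4309, 0.3955, 0.1443]
tool_rot: [0.531, -0.528, 0.468, -0.469]
contact_force: [0.4, 0.7, -5.0]
gripper_width: 0.906
```

```bash
python3 - <<'E'
from h import *
plan(.430,.397,.095,7)
g=grab("scene"); cv2.imwrite("pics/sc20.png",cv2.resize(g["image"][140:240,330:430,::-1],None,fx=7,fy=6,interpolation=cv2.INTER_CUBIC))
E
```

```text
t=46.6 pos [0.4309 0.3955 0.1443] jaw 7.1 tilt [ 0.003  0.003 -1.   ] w 0.906 F [ 0.4  0.7 -5. ] j6 0.49
  -> yaw 0.1  slide after yaw (cm) [-0.15  4.93 -0.09]
```

play_rows:
  slide:
    - [0,-1.5,0]
    - [0,-2,0]
    - [0,-2,0]
    - [0,-2,0]
    - [0,-1.5,0]
    - [0,0,0]
    - [0,0,0]
    - [0,0,0]
  yaw: [0,0,0,0,0,0,0,0]
  grip: [1,1,1,1,1,1,-0.7,-0.7]

```text
time: 47.45
tool_pos: [0.4291, 0.3941, 0.23]
tool_rot: [-0.529, 0.531, -0.468, 0.468]
contact_force: [-0.6, -0.0, -5.4]
gripper_width: 0.908
```

```bash
python3 - <<'E'
from h import *
plan(.430,.397,.095,7)
g=grab("scene"); cv2.imwrite("pics/sc21.png",cv2.resize(g["image"][110:240,320:440,::-1],None,fx=6,fy=4.6,interpolation=cv2.INTER_CUBIC))
E
```

```text
t=47.5 pos [0.4291 0.3941 0.23  ] jaw 7.1 tilt [-0.002 -0.002 -1.   ] w 0.908 F [-0.6 -0.  -5.4] j6 0.49
  -> yaw 0.1  slide after yaw (cm) [-0.3  13.5   0.16]
```

play_rows:
  slide:
    - [0,0,0]
    - [0,0,0]
    - [0,0,0]
  yaw: [0,0,0]
  grip: [-0.78,-0.78,-0.78]

```text
time: 47.8
tool_pos: [0.4297, 0.3945, 0.2313]
tool_rot: [-0.53, 0.53, -0.468, 0.468]
contact_force: [-0.0, 0.4, -5.4]
gripper_width: 0.911
```

```bash
python3 - <<'E'
from h import *
plan(.430,.397,.095,7)
g=grab("scene"); cv2.imwrite("pics/sc22.png",cv2.resize(g["image"][110:240,320:440,::-1],None,fx=6,fy=4.6,interpolation=cv2.INTER_CUBIC))
E
```

```text
t=47.8 pos [0.4297 0.3945 0.2313] jaw 7.1 tilt [-0.001 -0.    -1.   ] w 0.911 F [-0.   0.4 -5.4] j6 0.49
  -> yaw 0.1  slide after yaw (cm) [-0.25 13.63  0.07]
```

play_rows:
  slide:
    - [0,0,0]
    - [0,0,0]
    - [0,0,0]
    - [0,0,0]
  yaw: [0,0,0,0]
  grip: [-0.8,-0.8,-0.81,-0.81]

```text
time: 48.25
tool_pos: [0.4299, 0.3946, 0.2318]
tool_rot: [0.53, -0.53, 0.468, -0.468]
contact_force: [-0.4, 0.4, -6.4]
gripper_width: 0.909
```

```bash
python3 - <<'E'
from h import *
plan(.430,.397,.095,7)
g=grab("scene"); cv2.imwrite("pics/sc23.png",cv2.resize(g["image"][110:240,320:440,::-1],None,fx=6,fy=4.6,interpolation=cv2.INTER_CUBIC))
E
```

```text
t=48.2 pos [0.4299 0.3946 0.2318] jaw 7.1 tilt [ 0.  0. -1.] w 0.909 F [-0.4  0.4 -6.4] j6 0.49
  -> yaw 0.1  slide after yaw (cm) [-0.24 13.68  0.04]
```

play_rows:
  slide:
    - [0,0,0]
    - [0,0,0]
    - [0,0,0]
  yaw: [0,0,0]
  grip: [-0.82,-0.82,-0.82]

```text
time: 48.6
tool_pos: [0.4299, 0.3946, 0.2318]
tool_rot: [0.53, -0.53, 0.468, -0.468]
contact_force: [-0.0, -0.0, -5.4]
gripper_width: 0.911
```

```bash
python3 - <<'E'
from h import *
plan(.430,.397,.095,7)
g=grab("scene"); cv2.imwrite("pics/sc24.png",cv2.resize(g["image"][110:240,320:440,::-1],None,fx=6,fy=4.6,interpolation=cv2.INTER_CUBIC))
E
```

```text
t=48.6 pos [0.4299 0.3946 0.2318] jaw 7.1 tilt [ 0.  0. -1.] w 0.911 F [-0.  -0.  -5.4] j6 0.49
  -> yaw 0.1  slide after yaw (cm) [-0.24 13.68  0.04]
```

play_rows:
  slide:
    - [0,0,0]
    - [0,-4,0]
    - [0,4,0]
    - [0,-4,0]
    - [0,4,0]
    - [0,-4,0]
    - [0,4,0]
    - [0,0,0]
  yaw: [0,0,0,0,0,0,0,0]
  grip: [-0.82,-0.82,-0.82,-0.82,-0.82,-0.82,-0.82,-0.82]

```text
time: 49.45
tool_pos: [0.4274, 0.3933, 0.2269]
tool_rot: [-0.527, 0.533, -0.469, 0.467]
contact_force: [-1.0, -1.0, -7.3]
gripper_width: 0.91
```

```bash
python3 - <<'E'
from h import *
plan(.430,.397,.095,7)
g=grab("scene"); cv2.imwrite("pics/sc25.png",cv2.resize(g["image"][110:240,320:440,::-1],None,fx=6,fy=4.6,interpolation=cv2.INTER_CUBIC))
E
```

```text
t=49.5 pos [0.4274 0.3933 0.2269] jaw 7.1 tilt [-0.007 -0.004 -1.   ] w 0.910 F [-1.  -1.  -7.3] j6 0.49
  -> yaw 0.1  slide after yaw (cm) [-0.38 13.18  0.4 ]
```

play_rows:
  slide:
    - [0,0,0]
    - [0,0,0]
  yaw: [0,0]
  grip: [1,1]

```text
time: 49.7
tool_pos: [0.4306, 0.3951, 0.2336]
tool_rot: [0.531, -0.529, 0.468, -0.468]
contact_force: [-0.9, -0.2, -6.1]
gripper_width: 0.858
```

```bash
python3 - <<'E'
from h import *
plan(.430,.397,.095,7)
g=grab("scene"); cv2.imwrite("pics/sc26.png",cv2.resize(g["image"][110:240,320:440,::-1],None,fx=6,fy=4.6,interpolation=cv2.INTER_CUBIC))
g=grab("top"); cv2.imwrite("pics/tc26.png",cv2.resize(g["image"][140:280,40:180,::-1],None,fx=5,fy=4.2,interpolation=cv2.INTER_CUBIC))
E
```

```text
t=49.7 pos [0.4306 0.3951 0.2336] jaw 7.1 tilt [ 0.002  0.002 -1.   ] w 0.858 F [-0.9 -0.2 -6.1] j6 0.49
  -> yaw 0.1  slide after yaw (cm) [-0.17 13.86 -0.07]
```

play_rows:
  slide:
    - [0,-1,0]
    - [0,-1,0]
    - [0,-1,0]
    - [0,-1,0]
    - [0,0,0]
  yaw: [0,0,0,0,0]
  grip: [1,1,1,1,1]

```text
time: 50.3
tool_pos: [0.4308, 0.3953, 0.2749]
tool_rot: [0.532, -0.528, 0.468, -0.469]
contact_force: [0.9, 0.4, -5.3]
gripper_width: 0.852
```

```bash
python3 - <<'E'
from h import *
plan(.430,.397,.095,7)
g=grab("scene"); cv2.imwrite("pics/sc27.png",cv2.resize(g["image"][110:240,320:440,::-1],None,fx=6,fy=4.6,interpolation=cv2.INTER_CUBIC))
E
```

```text
t=50.3 pos [0.4308 0.3953 0.2749] jaw 7.1 tilt [ 0.004  0.003 -1.   ] w 0.852 F [ 0.9  0.4 -5.3] j6 0.49
  -> yaw 0.1  slide after yaw (cm) [-0.14 17.99 -0.13]
```

```bash
python3 - <<'E'
from h import *
g=grab("scene"); cv2.imwrite("pics/sc28.png",cv2.resize(g["image"][125:210,340:410,::-1],None,fx=10,fy=7,interpolation=cv2.INTER_CUBIC))
g=grab("top"); cv2.imwrite("pics/tc28.png",cv2.resize(g["image"][155:275,60:160,::-1],None,fx=8,fy=5,interpolation=cv2.INTER_CUBIC))
E
```

play_rows:
  slide:
    - [-0.4,0,0]
    - [-0.8,0,0]
    - [-1,0,0]
    - [-1,0,0]
    - [-1,0,0]
    - [-1,0,0]
    - [-1,0,0]
    - [-1,0,0]
    - [-0.6,0,0]
    - [-0.3,0,0]
    - [0,0,0]
  yaw: [0,0,0,0,0,0,0,0,0,0,0]
  grip: [1,1,1,1,1,1,1,1,1,1,1]

```text
time: 51.55
tool_pos: [0.4197, 0.4754, 0.2717]
tool_rot: [-0.53, 0.53, -0.468, 0.468]
contact_force: [-0.7, -0.6, -5.7]
gripper_width: 0.857
```

```bash
python3 - <<'E'
from h import *
plan(.430,.397,.095,7)
g=grab("scene"); cv2.imwrite("pics/sc29.png",cv2.resize(g["image"][110:240,320:440,::-1],None,fx=6,fy=4.6,interpolation=cv2.INTER_CUBIC))
g=grab("top"); cv2.imwrite("pics/tc29.png",cv2.resize(g["image"][155:275,60:160,::-1],None,fx=8,fy=5,interpolation=cv2.INTER_CUBIC))
E
```

```text
t=51.5 pos [0.4197 0.4754 0.2717] jaw 7.1 tilt [-0.  0. -1.] w 0.857 F [-0.7 -0.6 -5.7] j6 0.61
  -> yaw 0.1  slide after yaw (cm) [ 7.9  17.67  0.06]
```

play_rows:
  slide:
    - [2,1,0]
    - [2,1,0]
    - [0,0,0]
    - [-3,0,0]
    - [3,0,0]
    - [-3,0,0]
    - [3,0,0]
    - [0,0,0]
    - [0,0,0]
  yaw: [0,0,0,0,0,0,0,0,0]
  grip: [1,1,1,1,1,1,1,1,1]

```text
time: 52.55
tool_pos: [0.4257, 0.4361, 0.2543]
tool_rot: [0.531, -0.528, 0.468, -0.469]
contact_force: [-0.5, -0.8, 0.0]
gripper_width: 0.112
```

```bash
python3 - <<'E'
from h import *
plan(.430,.397,.095,7)
g=grab("scene"); cv2.imwrite("pics/sc30.png",cv2.resize(g["image"][110:240,320:440,::-1],None,fx=6,fy=4.6,interpolation=cv2.INTER_CUBIC))
E
```

```text
t=52.5 pos [0.4257 0.4361 0.2543] jaw 7.0 tilt [ 0.003  0.003 -1.   ] w 0.112 F [-0.5 -0.8  0. ] j6 0.55
  -> yaw 0.0  slide after yaw (cm) [ 3.98 15.92 -0.1 ]
```

play_rows:
  slide:
    - [-3,-2,0]
    - [-4,-2,0]
    - [-4,0,0]
    - [-4,0,0]
    - [-2,0,0]
    - [0,0,0]
  yaw: [0,0,0,0,0,0]
  grip: [-1,-1,-1,-1,-1,-1]

```text
time: 53.2
tool_pos: [0.4028, 0.6069, 0.2921]
tool_rot: [0.531, -0.53, 0.468, -0.467]
contact_force: [0.3, 0.4, -0.3]
gripper_width: 1.001
```

```bash
python3 - <<'E'
from h import *
f=grab("top"); g=grab("scene")
cv2.imwrite("pics/sc31.png",cv2.resize(g["image"][150:250,335:430,::-1],None,fx=7,fy=6,interpolation=cv2.INTER_CUBIC))
cv2.imwrite("pics/tc31.png",cv2.resize(f["image"][160:280,40:160,::-1],None,fx=6,fy=5,interpolation=cv2.INTER_CUBIC))
a=bluehull(f,(190,245,110,138)); b=bluehull(g,(170,212,348,366))
print(a.round(1).tolist()); print(b.round(1).tolist())
for p in a:
    r=[]
    for q in b:
        X=tri(f,p,g,q); e=np.abs(proj(f,X)-p).max()+np.abs(proj(g,X)-q).max()
        if e<2.5: r.append((X.round(3).tolist(),round(e,1),q.round(1).tolist()))
    print(p.round(1),r)
E
```

```text
[[122.6, 202.1], [124.9, 204.2], [126.3, 230.6], [123.8, 236.1], [122.3, 234.8], [120.9, 203.4]]
[[354.9, 174.6], [357.3, 175.6], [359.3, 182.3], [359.3, 200.3], [357.2, 199.8], [353.7, 190.9]]
[122.6 202.1] [([0.463, 0.393, 0.092], np.float64(2.1), [359.3, 200.3]), ([0.463, 0.388, 0.095], np.float64(0.2), [357.2, 199.8]), ([0.46, 0.371, 0.131], np.float64(2.1), [353.7, 190.9])]
[124.9 204.2] [([0.458, 0.387, 0.088], np.float64(1.4), [357.2, 199.8]), ([0.454, 0.37, 0.125], np.float64(0.6), [353.7, 190.9])]
[126.3 230.6] [([0.385, 0.36, 0.138], np.float64(1.0), [354.9, 174.6]), ([0.39, 0.402, 0.023], np.float64(0.2), [359.3, 200.3])]
[123.8 236.1] [([0.373, 0.365, 0.13], np.float64(2.0), [354.9, 174.6]), ([0.372, 0.37, 0.125], np.float64(0.6), [357.3, 175.6]), ([0.373, 0.383, 0.095], np.float64(1.2), [359.3, 182.3])]
[122.3 234.8] [([0.376, 0.371, 0.129], np.float64(0.4), [357.3, 175.6]), ([0.376, 0.384, 0.099], np.float64(0.2), [359.3, 182.3])]
[120.9 203.4] [([0.448, 0.357, 0.192], np.float64(1.7), [354.9, 174.6]), ([0.46, 0.395, 0.091], np.float64(0.5), [359.3, 200.3]), ([0.46, 0.391, 0.093], np.float64(1.8), [357.2, 199.8])]
```

```bash
python3 - <<'E'
from h import *
g=grab("scene")
for z in(.14,.15,.16,.17,.18): print(z,proj(g,[.4785,.4035,z]).round(1))
plan(.4165,.388,.17,4)
E
```

```text
0.14 [[363.9 194.8]]
0.15 [[364.6 192.7]]
0.16 [[365.2 190.6]]
0.17 [[365.9 188.5]]
0.18 [[366.6 186.4]]
t=53.4 pos [0.404  0.6038 0.2924] jaw 7.1 tilt [ 0.001  0.    -1.   ] w 0.998 F [-0.3 -0.3  0.4] j6 0.76
  -> yaw 3.1  slide after yaw (cm) [21.62 12.23 -0.27]
```

play_rows:
  slide:
    - [3,0,0]
    - [4,0,0]
    - [4,0,0]
    - [4,0,0]
    - [4,1,-0.2]
    - [3,3,-0.1]
    - [0,3,0]
    - [0,3,0]
    - [0,2.5,0]
    - [0,1,0]
    - [0,0,0]
    - [0,0,0]
  yaw: [3.1,0,0,0,0,0,0,0,0,0,0,0]
  grip: [-1,-1,-1,-1,-1,-1,-1,-1,-1,-1,-1,-1]

```text
time: 54.55
tool_pos: [0.4184, 0.3846, 0.1583]
tool_rot: [0.518, -0.516, 0.482, -0.483]
contact_force: [-0.2, 0.4, 1.3]
gripper_width: 0.998
```

```bash
python3 - <<'E'
from h import *
plan(.4165,.383,.108,4)
g=grab("scene"); cv2.imwrite("pics/sc32.png",cv2.resize(g["image"][140:240,330:430,::-1],None,fx=7,fy=6,interpolation=cv2.INTER_CUBIC))
g=grab("top"); cv2.imwrite("pics/tc32.png",cv2.resize(g["image"][155:275,60:160,::-1],None,fx=8,fy=5,interpolation=cv2.INTER_CUBIC))
E
```

```text
t=54.5 pos [0.4184 0.3846 0.1583] jaw 3.9 tilt [ 0.002  0.001 -1.   ] w 0.998 F [-0.2  0.4  1.3] j6 0.54
  -> yaw -0.1  slide after yaw (cm) [ 0.15  5.03 -0.21]
```

```bash
python3 - <<'E'
from h import *
f=grab("top")
print(ray(f,[[115,197],[116.3,236]],.162), proj(f,[[.4184+.048,.3846+.0034,.162],[.4184-.048,.3846-.0034,.162]]))
a=bluehull(f,(190,245,115,138));print(a.round(1).tolist()); print(ray(f,a,.128).round(4).tolist(),ray(f,a,.095).round(4).tolist())
E
```

```text
[[0.46807288 0.38184054]
 [0.37193091 0.37363962]] [[112.50647474 197.69375589]
 [113.19864044 236.65758485]]
[[122.6, 202.7], [124.4, 204.1], [126.1, 230.7], [123.8, 236.1], [122.7, 235.1], [121.4, 204.3]]
[[0.4576, 0.3756], [0.454, 0.3706], [0.3858, 0.3632], [0.3723, 0.3683], [0.3749, 0.3713], [0.4534, 0.3783]] [[0.4614, 0.3886], [0.4576, 0.3834], [0.387, 0.3757], [0.373, 0.381], [0.3756, 0.3841], [0.457, 0.3915]]
```

play_rows:
  slide:
    - [0.1,1,-0.2]
    - [0,1,0]
    - [0,0.6,0]
    - [0,0.5,0]
    - [0,0.5,0]
    - [0,0,0]
  yaw: [0,0,0,0,0,0]
  grip: [-1,-1,-1,-1,-1,-1]

```text
time: 55.3
tool_pos: [0.4152, 0.383, 0.1195]
tool_rot: [-0.516, 0.518, -0.483, 0.482]
contact_force: [0.0, 0.2, -0.2]
gripper_width: 0.997
```

play_rows:
  slide:
    - [0,0.4,0]
    - [0,0.4,0]
    - [0,0.3,0]
    - [0,0,0]
    - [0,0,0]
  yaw: [0,0,0,0,0]
  grip: [-1,-1,-1,-1,-1]

```text
time: 55.8
tool_pos: [0.4158, 0.3833, 0.1097]
tool_rot: [-0.517, 0.517, -0.482, 0.482]
contact_force: [-0.6, 0.4, 0.3]
gripper_width: 0.998
```

```bash
python3 - <<'E'
from h import *
plan(.4165,.383,.108,4)
g=grab("scene"); cv2.imwrite("pics/sc33.png",cv2.resize(g["image"][140:240,330:430,::-1],None,fx=7,fy=6,interpolation=cv2.INTER_CUBIC))
E
```

```text
t=55.8 pos [0.4158 0.3833 0.1097] jaw 4.0 tilt [-0. -0. -1.] w 0.998 F [-0.6  0.4  0.3] j6 0.54
  -> yaw -0.0  slide after yaw (cm) [0.04 0.17 0.07]
```

play_rows:
  slide:
    - [0,0.2,0]
    - [0,0,0]
    - [0,0,0]
    - [0,0,0]
    - [0,0,0]
    - [0,-0.5,0]
    - [0,-1,0]
    - [0,-1.5,0]
    - [0,-1.5,0]
    - [0,-1.5,0]
    - [0,0,0]
  yaw: [0,0,0,0,0,0,0,0,0,0,0]
  grip: [-1,1,1,1,1,1,1,1,1,1,1]

```text
time: 56.95
tool_pos: [0.4167, 0.3833, 0.1698]
tool_rot: [0.518, -0.516, 0.482, -0.483]
contact_force: [-0.1, 1.9, -4.5]
gripper_width: 0.925
```

```bash
python3 - <<'E'
from h import *
plan(.4165,.383,.108,4)
g=grab("scene"); cv2.imwrite("pics/sc34.png",cv2.resize(g["image"][120:240,330:430,::-1],None,fx=7,fy=5,interpolation=cv2.INTER_CUBIC))
E
```

```text
t=57.0 pos [0.4167 0.3833 0.1698] jaw 4.0 tilt [ 0.003  0.    -1.   ] w 0.925 F [-0.1  1.9 -4.5] j6 0.54
  -> yaw -0.0  slide after yaw (cm) [ 0.03  6.18 -0.04]
```

play_rows:
  slide:
    - [0,-2,0]
    - [0,-2,0]
    - [0,0,0]
    - [0,-3,0]
    - [0,3,0]
    - [0,-3,0]
    - [0,3,0]
    - [0,0,0]
    - [0,0,0]
  yaw: [0,0,0,0,0,0,0,0,0]
  grip: [1,1,1,1,1,1,1,1,1]

```text
time: 57.9
tool_pos: [0.4144, 0.3821, 0.2048]
tool_rot: [-0.515, 0.519, -0.483, 0.482]
contact_force: [0.1, 1.4, -5.2]
gripper_width: 0.912
```

```bash
python3 - <<'E'
from h import *
plan(.4165,.383,.108,4)
g=grab("scene"); cv2.imwrite("pics/sc35.png",cv2.resize(g["image"][120:240,330:430,::-1],None,fx=7,fy=5,interpolation=cv2.INTER_CUBIC))
E
```

```text
t=57.9 pos [0.4144 0.3821 0.2048] jaw 4.0 tilt [-0.005 -0.004 -1.   ] w 0.912 F [ 0.1  1.4 -5.2] j6 0.54
  -> yaw -0.0  slide after yaw (cm) [-0.11  9.68  0.27]
```

play_rows:
  slide:
    - [-1,-1,0]
    - [-2,-1,0]
    - [-1,0,0]
    - [0,0,0]
    - [0,-3,0]
    - [0,3,0]
    - [0,-3,0]
    - [0,3,0]
    - [0,0,0]
    - [0,0,0]
  yaw: [0,0,0,0,0,0,0,0,0,0]
  grip: [1,1,1,1,1,1,1,1,1,1]

```text
time: 58.95
tool_pos: [0.4125, 0.4226, 0.2268]
tool_rot: [-0.516, 0.518, -0.483, 0.482]
contact_force: [-0.2, 0.1, -4.2]
gripper_width: 0.907
```

```bash
python3 - <<'E'
from h import *
plan(.4165,.383,.108,4)
g=grab("scene"); cv2.imwrite("pics/sc36.png",cv2.resize(g["image"][110:240,330:440,::-1],None,fx=6.5,fy=4.6,interpolation=cv2.INTER_CUBIC))
E
```

```text
t=59.0 pos [0.4125 0.4226 0.2268] jaw 4.0 tilt [-0.002 -0.002 -1.   ] w 0.907 F [-0.2  0.1 -4.2] j6 0.60
  -> yaw -0.0  slide after yaw (cm) [ 3.95 11.89  0.15]
```

play_rows:
  slide:
    - [0,-3,0]
    - [0,3,0]
    - [0,-3,0]
    - [0,3,0]
    - [0,-3,0]
    - [0,3,0]
    - [0,0,0]
    - [0,0,0]
  yaw: [0,0,0,0,0,0,0,0]
  grip: [1,1,1,1,1,1,1,1]

```text
time: 59.8
tool_pos: [0.4126, 0.4229, 0.2275]
tool_rot: [-0.516, 0.518, -0.482, 0.482]
contact_force: [-0.7, 0.8, -4.8]
gripper_width: 0.908
```

```bash
python3 - <<'E'
from h import *
plan(.4165,.383,.108,4)
g=grab("scene"); cv2.imwrite("pics/sc37.png",cv2.resize(g["image"][110:240,330:440,::-1],None,fx=6.5,fy=4.6,interpolation=cv2.INTER_CUBIC))
E
```

```text
t=59.8 pos [0.4126 0.4229 0.2275] jaw 4.0 tilt [-0.002 -0.001 -1.   ] w 0.908 F [-0.7  0.8 -4.8] j6 0.60
  -> yaw -0.0  slide after yaw (cm) [ 3.99 11.95  0.13]
```

play_rows:
  slide:
    - [2.5,0,0]
    - [-2.5,0,0]
    - [2.5,0,0]
    - [-2.5,0,0]
    - [2.5,0,0]
    - [-2.5,0,0]
    - [0,0,0]
    - [0,0,0]
  yaw: [0,0,0,0,0,0,0,0]
  grip: [1,1,1,1,1,1,1,1]

```text
time: 60.65
tool_pos: [0.4135, 0.4238, 0.2294]
tool_rot: [0.518, -0.516, 0.482, -0.482]
contact_force: [1.1, -1.0, -3.4]
gripper_width: 0.906
```

```bash
python3 - <<'E'
from h import *
plan(.4165,.383,.108,4)
g=grab("scene"); cv2.imwrite("pics/sc38.png",cv2.resize(g["image"][110:240,330:440,::-1],None,fx=6.5,fy=4.6,interpolation=cv2.INTER_CUBIC))
E
```

```text
t=60.6 pos [0.4135 0.4238 0.2294] jaw 4.0 tilt [ 0.002  0.001 -1.   ] w 0.906 F [ 1.1 -1.  -3.4] j6 0.60
  -> yaw 0.0  slide after yaw (cm) [ 4.110e+00  1.214e+01 -1.000e-02]
```

play_rows:
  slide:
    - [0.5,0,0]
    - [1,0,0]
    - [0.5,-0.5,0]
    - [0,-1.5,0]
    - [0,-2,0]
    - [0,-2,0]
    - [0,-2,0]
    - [0,-2,0]
    - [0,-1,0]
    - [0,0,0]
  yaw: [0,0,0,0,0,0,0,0,0,0]
  grip: [1,1,1,1,1,1,1,1,1,1]

```text
time: 61.7
tool_pos: [0.4152, 0.4038, 0.3411]
tool_rot: [0.519, -0.515, 0.482, -0.483]
contact_force: [0.4, 1.1, -3.2]
gripper_width: 0.905
```

```bash
python3 - <<'E'
from h import *
plan(.4165,.383,.108,4)
g=grab("scene"); cv2.imwrite("pics/sc39.png",cv2.resize(g["image"][90:250,320:440,::-1],None,fx=6,fy=3.7,interpolation=cv2.INTER_CUBIC))
E
```

```text
t=61.7 pos [0.4152 0.4038 0.3411] jaw 4.0 tilt [ 0.004  0.003 -1.   ] w 0.905 F [ 0.4  1.1 -3.2] j6 0.57
  -> yaw -0.0  slide after yaw (cm) [ 2.15 23.3  -0.11]
```

```bash
python3 - <<'E'
from h import *
f=grab("top")
pts=np.array([[40,107],[500,62],[540,475],[65,522]])/7.+[155,140]-.5
P=ray(f,pts,.003); print(P.round(4).tolist(),P.mean(0)); 
d=P[1]-P[0]; e=P[2]-P[3]; print(np.linalg.norm(d),np.linalg.norm(e),np.degrees(np.arctan2(-(d+e)[1],-(d+e)[0])))
# now: dark mask
H=hsv(f); v=H[...,2].astype(int)
m=(f["image"].max(2)<62); m[:140]=0; m[230:]=0; m[:,:150]=0; m[:,245:]=0
for a,c,k in blobs(m,800):
    ys,xs=np.nonzero(k); Q=ray(f,np.c_[xs,ys],.003); print(a,cv2.minAreaRect((Q*1000).astype(np.float32)))
cv2.imwrite("pics/tc40.png",cv2.resize(f["image"][130:240,140:260,::-1],None,fx=6,fy=5,interpolation=cv2.INTER_CUBIC))
E
```

```text
[[0.6147, 0.3186], [0.6318, 0.1221], [0.4551, 0.1047], [0.4374, 0.3024]] [0.53473322 0.21194355]
0.19727636302552498 0.19849728511374215 95.03887386250526
4884 ((508.20709228515625, 229.34274291992188), (231.19833374023438, 239.4596405029297), 4.127383232116699)
```

```bash
python3 - <<'E'
from h import *
plan(.536,.205,.25,5)
E
```

```text
t=61.8 pos [0.4143 0.4032 0.3376] jaw 4.0 tilt [-0. -0. -1.] w 0.903 F [ 0.2 -0.1 -2.4] j6 0.57
  -> yaw -1.0  slide after yaw (cm) [20.8   8.76 10.4 ]
```

play_rows:
  slide:
    - [0.8,0,0.4]
    - [1.5,0,0.8]
    - [2,0,1]
    - [2.5,0,1.2]
    - [2.5,0,1.3]
    - [2.5,0,1.3]
    - [2.5,0,1.2]
    - [2.2,0,1.1]
    - [2,0,1]
    - [1.5,0,0.7]
    - [0.8,0,0.4]
    - [0,0,0]
  yaw: [-1,0,0,0,0,0,0,0,0,0,0,0]
  grip: [1,1,1,1,1,1,1,1,1,1,1,1]

```text
time: 63.0
tool_pos: [0.5362, 0.204, 0.3372]
tool_rot: [-0.521, 0.521, -0.478, 0.478]
contact_force: [0.6, 0.2, -3.2]
gripper_width: 0.907
```

play_rows:
  slide:
    - [0,1,0]
    - [0,2,0]
    - [0,2,0]
    - [0,2,0]
    - [0,1.5,0]
    - [0,1,0]
    - [0,0,0]
  yaw: [0,0,0,0,0,0,0]
  grip: [1,1,1,1,1,1,1]

```text
time: 63.7
tool_pos: [0.5348, 0.2052, 0.2406]
tool_rot: [-0.52, 0.522, -0.478, 0.477]
contact_force: [-0.5, 0.4, -1.8]
gripper_width: 0.903
```

```bash
python3 - <<'E'
from h import *
plan(.536,.205,.14,5)
f=grab("top"); g=grab("scene"); cv2.imwrite("pics/sc41.png",cv2.resize(g["image"][90:250,250:370,::-1],None,fx=6,fy=3.7,interpolation=cv2.INTER_CUBIC))
cv2.imwrite("pics/tc41.png",cv2.resize(f["image"][150:280,40:160,::-1],None,fx=6,fy=4.6,interpolation=cv2.INTER_CUBIC))
E
```

```text
t=63.7 pos [0.5348 0.2052 0.2406] jaw 5.0 tilt [-0.003 -0.001 -1.   ] w 0.903 F [-0.5  0.4 -1.8] j6 0.15
  -> yaw 0.0  slide after yaw (cm) [ 0.03 10.06  0.15]
```

play_rows:
  slide:
    - [0.9,1.5,0.1]
    - [0.9,2,0]
    - [0,2,0]
    - [0,2,0]
    - [0,1.5,0]
    - [0,0.8,0]
    - [0,0,0]
  yaw: [0,0,0,0,0,0,0]
  grip: [1,1,1,1,1,1,1]

```text
time: 64.5
tool_pos: [0.5381, 0.1868, 0.1438]
tool_rot: [-0.521, 0.522, -0.478, 0.478]
contact_force: [-0.5, 0.3, -2.5]
gripper_width: 0.906
```

```bash
python3 - <<'E'
from h import *
plan(.538,.187,.127,5)
g=grab("scene"); cv2.imwrite("pics/sc42.png",cv2.resize(g["image"][130:250,250:350,::-1],None,fx=7,fy=5,interpolation=cv2.INTER_CUBIC))
E
```

```text
t=64.5 pos [0.5381 0.1868 0.1438] jaw 5.0 tilt [-0.002 -0.    -1.   ] w 0.906 F [-0.5  0.3 -2.5] j6 0.12
  -> yaw -0.0  slide after yaw (cm) [-0.02  1.68 -0.  ]
```

play_rows:
  slide:
    - [0,0.8,0]
    - [0,0.8,0]
    - [0.5,0.5,0]
    - [0.5,0.4,0]
    - [0.5,0.4,0]
    - [0,0,0]
  yaw: [0,0,0,0,0,0]
  grip: [1,1,1,1,1,1]

```text
time: 65.15
tool_pos: [0.5415, 0.1717, 0.117]
tool_rot: [0.522, -0.52, 0.477, -0.479]
contact_force: [3.1, -1.8, 5.5]
gripper_width: 0.907
```

```bash
python3 - <<'E'
from h import *
plan(.538,.187,.127,5)
g=grab("scene"); cv2.imwrite("pics/sc43.png",cv2.resize(g["image"][130:250,250:350,::-1],None,fx=7,fy=5,interpolation=cv2.INTER_CUBIC))
E
```

```text
t=65.2 pos [0.5415 0.1717 0.117 ] jaw 4.9 tilt [ 0.004  0.    -1.   ] w 0.907 F [ 3.1 -1.8  5.5] j6 0.09
  -> yaw -0.1  slide after yaw (cm) [-1.56 -1.   -0.21]
```

play_rows:
  slide:
    - [0.7,0.6,0]
    - [0.7,0.8,0]
    - [0.6,0.8,0]
    - [0.5,0.8,0]
    - [0.4,0.8,0]
    - [0,0,0]
  yaw: [0,0,0,0,0,0]
  grip: [1,1,1,1,1,1]

```text
time: 65.8
tool_pos: [0.5414, 0.1426, 0.0761]
tool_rot: [-0.52, 0.522, -0.479, 0.478]
contact_force: [0.5, -2.4, 4.3]
gripper_width: 0.907
```

```bash
python3 - <<'E'
from h import *
plan(.541,.139,.067,5)
g=grab("scene"); cv2.imwrite("pics/sc44.png",cv2.resize(g["image"][130:250,250:350,::-1],None,fx=7,fy=5,interpolation=cv2.INTER_CUBIC))
E
```

```text
t=65.8 pos [0.5414 0.1426 0.0761] jaw 4.9 tilt [-0.002 -0.001 -1.   ] w 0.907 F [ 0.5 -2.4  4.3] j6 0.04
  -> yaw -0.1  slide after yaw (cm) [ 0.36  0.91 -0.07]
```

play_rows:
  slide:
    - [0.2,0.4,0]
    - [0,0.3,0]
    - [0,0,0]
  yaw: [0,0,0]
  grip: [1,1,1]

```text
time: 66.15
tool_pos: [0.5418, 0.1414, 0.0701]
tool_rot: [-0.521, 0.522, -0.478, 0.477]
contact_force: [-2.6, -2.9, 3.9]
gripper_width: 0.905
```

play_rows:
  slide:
    - [0,0,0]
    - [0,0,0]
    - [0,0,0]
    - [0,-1,0]
    - [0,-1,0]
    - [0,-2,0]
    - [0,-4,0]
    - [0,-4,0]
    - [0,-4,0]
  yaw: [0,0,0,0,0,0,0,0,0]
  grip: [-1,-1,-1,-1,-1,-1,-1,-1,-1]

```text
time: 67.05
tool_pos: [0.5424, 0.1414, 0.2336]
tool_rot: [0.522, -0.521, 0.478, -0.478]
contact_force: [1.2, 0.1, 0.6]
gripper_width: 0.996
```

```bash
python3 - <<'E'
from h import *
plan(.5,-.05,.3,5)
f=grab("top","t45"); g=grab("scene","s45")
cv2.imwrite("pics/sc45.png",cv2.resize(g["image"][150:250,260:430,::-1],None,fx=4.6,fy=4.6,interpolation=cv2.INTER_CUBIC))
E
```

```text
t=67.0 pos [0.5424 0.1414 0.2336] jaw 5.0 tilt [ 0.001  0.    -1.   ] w 0.996 F [1.2 0.1 0.6] j6 0.04
  -> yaw -0.0  slide after yaw (cm) [18.69 -6.65 -5.88]
```

```bash
cat >> h.py <<'E'
def marks(f):
    H=hsv(f); h,s,v=[H[...,i].astype(int) for i in range(3)]
    m=(h>=25)&(h<=35)&(s>125)&(v>150); m[:,:255]=0; m[:,370:]=0; m[:125]=0; m[210:]=0
    P=[]
    for a,c,k in blobs(m,100):
        ys,xs=np.nonzero(k); P.append(ray(f,np.c_[xs,ys],0))
    A=np.vstack(P); return len(P),cv2.minAreaRect((A*1000).astype(np.float32))
def switcher(f,off=0):
    im=f["image"].astype(int); r,g,b=im[...,0],im[...,1],im[...,2]
    mx=im.max(2); mn=im.min(2)
    m=((mx-mn<28)&(mx>95)); m[:100]=0; m[290:]=0; m[:,240:][:,220:]=0; m[:,:255]=0
    m=cv2.morphologyEx(m.astype(np.uint8),cv2.MORPH_CLOSE,np.ones((9,9)))
    m=cv2.morphologyEx(m,cv2.MORPH_OPEN,np.ones((5,5)))
    bl=max(blobs(m,300),key=lambda t:t[0]); ys,xs=np.nonzero(bl[2]); P=ray(f,np.c_[xs,ys],.044)
    (cx,cy),(w,l),an=cv2.minAreaRect((P*1000).astype(np.float32))
    if w>l: w,l,an=l,w,an-90
    an=(an+90)%180-90   # angle of short (x) axis
    return round(cx/1000,4),round(cy/1000,4),round(an,2),round(w,1),round(l,1)
E
python3 - <<'E'
from h import *
f=grab("top"); print(marks(f)); print(switcher(f))
cv2.imwrite("pics/tc46.png",cv2.resize(f["image"][120:225,255:445,::-1],None,fx=4.2,fy=4.2,interpolation=cv2.INTER_CUBIC))
E
```

```text
(4, ((579.6121215820312, -131.66481018066406), (249.62774658203125, 181.84642028808594), 86.75691986083984))
(0.4912, -0.3566, -0.7, 121.1, 192.7)
```

```bash
python3 - <<'E'
from h import *
f=grab("top")
print("mouse",ray(f,np.array([[528,385],[527,362],[582,352],[588,375]])*.64,.025).round(3).tolist())
print("conv",ray(f,np.array([[613,440],[613,387],[653,388],[653,440]])*.64,.02).round(3).tolist())
plan(.488,-.505,.23,-3.4)
E
```

```text
mouse [[0.341, -0.193], [0.382, -0.193], [0.399, -0.292], [0.358, -0.3]]
conv [[0.245, -0.339], [0.336, -0.345], [0.334, -0.415], [0.244, -0.408]]
t=67.2 pos [0.5434 0.1415 0.2336] jaw 5.0 tilt [ 0.005  0.001 -1.   ] w 1.000 F [-1.1 -0.5 -1.4] j6 0.04
  -> yaw 8.4  slide after yaw (cm) [64.86  0.29 -1.69]
```

play_rows:
  slide:
    - [2,0,0]
    - [4.5,0,-0.1]
    - [4.5,0,-0.1]
    - [4.5,0,-0.1]
    - [4.5,0,-0.1]
    - [4.5,0,-0.1]
    - [4.5,0,-0.1]
    - [4.5,0,-0.1]
    - [4.5,0,-0.1]
    - [4.5,0,-0.1]
    - [4.5,0,-0.1]
    - [4.5,0,-0.1]
  yaw: [8.4,0,0,0,0,0,0,0,0,0,0,0]
  grip: [-1,-1,-1,-1,-1,-1,-1,-1,-1,-1,-1,-1]

```text
time: 68.45
tool_pos: [0.5023, -0.3732, 0.2287]
tool_rot: [0.485, -0.485, 0.516, -0.514]
contact_force: [1.0, 0.8, -0.5]
gripper_width: 1.0
```

play_rows:
  slide:
    - [4.5,0,-0.1]
    - [4.5,0,-0.1]
    - [3,0,0]
    - [0,0,0]
    - [0,0,0]
  yaw: [0,0,0,0,0]
  grip: [-1,-1,-1,-1,-1]

```text
time: 68.95
tool_pos: [0.4936, -0.4913, 0.2286]
tool_rot: [0.485, -0.484, 0.516, -0.514]
contact_force: [-1.0, 0.5, -0.2]
gripper_width: 0.999
```

```bash
python3 - <<'E'
from h import *
f=grab("top","t47"); print(marks(f)); print(switcher(f))
plan(.4885,-.505,.014,-3.4)
E
```

```text
(4, ((579.3117065429688, -131.4241943359375), (249.40988159179688, 182.12208557128906), 86.97406005859375))
(0.4926, -0.3529, -2.55, 118.5, 185.7)
t=69.0 pos [ 0.494  -0.4906  0.2291] jaw -3.4 tilt [-0.002  0.003 -1.   ] w 1.000 F [0.4 0.3 0.7] j6 -0.83
  -> yaw -0.0  slide after yaw (cm) [ 1.52 21.51 -0.43]
```

play_rows:
  slide:
    - [1.5,2,-0.4]
    - [0,4,0]
    - [0,4,0]
    - [0,4,0]
    - [0,4,0]
    - [0,2,0]
    - [0,1,0]
    - [0,0.4,0]
    - [0,0,0]
    - [0,0,0]
  yaw: [0,0,0,0,0,0,0,0,0,0]
  grip: [-1,-1,-1,-1,-1,-1,-1,-1,-1,-1]

```text
time: 70.0
tool_pos: [0.4906, -0.5078, 0.0193]
tool_rot: [-0.485, 0.485, -0.513, 0.516]
contact_force: [0.4, -0.0, -0.6]
gripper_width: 1.0
```

```bash
python3 - <<'E'
from h import *
plan(.4885,-.468,.014,-3.4)
E
```

```text
t=70.0 pos [ 0.4906 -0.5078  0.0193] jaw -3.4 tilt [ 0.002 -0.003 -1.   ] w 1.000 F [ 0.4 -0.  -0.6] j6 -0.85
  -> yaw -0.0  slide after yaw (cm) [-3.96  0.52 -0.45]
```

play_rows:
  slide:
    - [-1,0.4,-0.2]
    - [-1,0,0]
    - [-1,0,0]
    - [-0.6,0,0]
    - [-0.6,0,0]
    - [-1,0,0]
    - [-1,0,0]
    - [-1,0,0]
    - [-1,0,0]
    - [-1,0,0]
    - [-1,0,0]
    - [0,0,0]
  yaw: [0,0,0,0,0,0,0,0,0,0,0,0]
  grip: [-1,-1,-1,-1,-1,-1,-1,-1,-1,-1,-1,-1]

```text
time: 71.2
tool_pos: [0.4937, -0.4024, 0.0126]
tool_rot: [0.485, -0.485, 0.515, -0.514]
contact_force: [-0.4, 0.1, 0.2]
gripper_width: 1.001
```

```bash
python3 - <<'E'
from h import *
plan(.4885,-.468,.014,-3.4)
f=grab("top"); print(switcher(f)); g=grab("scene","s48")
E
```

```text
t=71.2 pos [ 0.4937 -0.4024  0.0126] jaw -3.4 tilt [-0.     0.002 -1.   ] w 1.001 F [-0.4  0.1  0.2] j6 -0.74
  -> yaw 0.0  slide after yaw (cm) [ 6.58 -0.15 -0.13]
(0.5004, -0.2866, -0.71, 121.5, 183.9)
```

play_rows:
  slide:
    - [-0.6,0,0]
    - [-1,0,0]
    - [-1.2,0,0]
    - [-1.4,0,0]
    - [-1.4,0,0]
    - [-1.4,0,0]
    - [-1.4,0,0]
    - [-1.4,0,0]
    - [-1.4,0,0]
    - [-1.2,0,0]
    - [-1,0,0]
    - [-0.6,0,0]
  yaw: [0,0,0,0,0,0,0,0,0,0,0,0]
  grip: [-1,-1,-1,-1,-1,-1,-1,-1,-1,-1,-1,-1]

```text
time: 72.5
tool_pos: [0.502, -0.2638, 0.0128]
tool_rot: [0.485, -0.485, 0.515, -0.515]
contact_force: [-1.0, -4.5, -0.1]
gripper_width: 1.002
```

play_rows:
  slide:
    - [0,0,0]
    - [1,0,0]
    - [2,0,0]
    - [2,-2,0]
    - [2,-3,0]
    - [0,0,0]
  yaw: [0,0,0,0,0,0]
  grip: [-1,-1,-1,-1,-1,-1]

```text
time: 73.1
tool_pos: [0.5, -0.3407, 0.068]
tool_rot: [-0.484, 0.484, -0.512, 0.519]
contact_force: [0.1, -0.2, 1.2]
gripper_width: 0.998
```

```bash
python3 - <<'E'
from h import *
plan(.4885,-.468,.014,-3.4)
f=grab("top"); print(switcher(f)); 
cv2.imwrite("pics/tc49.png",cv2.resize(f["image"][110:230,240:400,::-1],None,fx=5,fy=5,interpolation=cv2.INTER_CUBIC))
E
```

```text
t=73.1 pos [ 0.5    -0.3407  0.068 ] jaw -3.6 tilt [ 0.007 -0.007 -1.   ] w 0.998 F [ 0.1 -0.2  1.2] j6 -0.66
  -> yaw -0.2  slide after yaw (cm) [12.74  5.48 -0.44]
(0.5062, -0.151, -3.06, 124.7, 191.3)
```

play_rows:
  slide:
    - [-2,3,0]
    - [-2,2.3,0]
    - [-2,0,0]
    - [-1,0,0]
    - [0,0,0]
    - [0,0,0]
  yaw: [0,0,0,0,0,0]
  grip: [-1,-1,-1,-1,-1,-1]

```text
time: 73.75
tool_pos: [0.5032, -0.2655, 0.0114]
tool_rot: [-0.485, 0.485, -0.514, 0.516]
contact_force: [0.8, -0.3, 0.5]
gripper_width: 1.006
```

```bash
python3 - <<'E'
from h import *
plan(.5034,-.2402,.013,-3.4)
E
```

```text
t=73.8 pos [ 0.5032 -0.2655  0.0114] jaw -3.4 tilt [ 0.002 -0.002 -1.   ] w 1.006 F [ 0.8 -0.3  0.5] j6 -0.56
  -> yaw -0.0  slide after yaw (cm) [-2.53 -0.16 -0.13]
```

play_rows:
  slide:
    - [-0.4,0,0]
    - [-0.6,0,0]
    - [-0.6,0,0]
    - [-0.5,0,0]
    - [-0.3,0,0]
    - [-0.1,0,0]
    - [0,0,0]
  yaw: [0,0,0,0,0,0,0]
  grip: [-1,-1,-1,-1,-1,-1,-1]

```text
time: 74.45
tool_pos: [0.5045, -0.2412, 0.0113]
tool_rot: [-0.485, 0.485, -0.513, 0.516]
contact_force: [0.7, -4.4, 3.6]
gripper_width: 0.999
```

play_rows:
  slide:
    - [1,0,0]
    - [2,0,0]
    - [1,-4,0]
    - [0,-4,0]
    - [0,-4,0]
    - [0,0,0]
  yaw: [0,0,0,0,0,0]
  grip: [-1,-1,-1,-1,-1,-1]

```text
time: 75.05
tool_pos: [0.5043, -0.2822, 0.1367]
tool_rot: [-0.486, 0.484, -0.511, 0.519]
contact_force: [-0.1, 0.1, 0.8]
gripper_width: 0.999
```

```bash
python3 - <<'E'
from h import *
f=grab("top"); print(switcher(f)); 
cv2.imwrite("pics/tc50.png",cv2.resize(f["image"][110:230,240:400,::-1],None,fx=5,fy=5,interpolation=cv2.INTER_CUBIC))
plan(.38,-.13,.15,86.6)
E
```

```text
(0.508, -0.129, -2.96, 124.4, 191.4)
t=75.1 pos [ 0.5028 -0.2811  0.1334] jaw -3.5 tilt [ 0.005 -0.003 -1.   ] w 1.006 F [-0.7  0.8 -0. ] j6 -0.58
  -> yaw 89.9  slide after yaw (cm) [ 13.14  -1.77 -14.35]
```

play_rows:
  slide:
    - [0,-1,0]
    - [0,-1,0]
    - [0,0,0]
    - [0,0,0]
    - [0,0,0]
    - [0,0,0]
    - [0,0,0]
    - [0,0,0]
    - [0,0,0]
    - [0,0,0]
    - [0,0,0]
  yaw: [8.2,8.2,8.2,8.2,8.2,8.2,8.2,8.2,8.2,8.2,8]
  grip: [-0.5,-0.5,-0.5,-0.5,-0.5,-0.5,-0.5,-0.5,-0.5,-0.5,-0.5]

```text
time: 76.2
tool_pos: [0.4999, -0.2788, 0.1471]
tool_rot: [-0.024, 0.022, 0.708, -0.706]
contact_force: [-0.7, 0.1, -0.7]
gripper_width: 0.748
```

```bash
python3 - <<'E'
from h import *
plan(.385,-.122,.15,86.6)
E
```

```text
t=76.2 pos [ 0.4999 -0.2788  0.1471] jaw -93.8 tilt [-0.003  0.003 -1.   ] w 0.748 F [-0.7  0.1 -0.7] j6 1.00
  -> yaw -0.4  slide after yaw (cm) [ 12.4   -0.19 -14.97]
```

play_rows:
  slide:
    - [2,0,-2.5]
    - [3,0,-3.6]
    - [3,0,-3.6]
    - [2.5,0,-3]
    - [1.9,0,-2.3]
    - [0,0,0]
    - [0,0,0]
  yaw: [-0.4,0,0,0,0,0,0]
  grip: [-0.5,-0.5,-0.5,-0.5,-0.5,-0.5,-0.5]

```text
time: 76.9
tool_pos: [0.3848, -0.1228, 0.1485]
tool_rot: [-0.019, 0.018, 0.707, -0.707]
contact_force: [0.7, -0.2, 0.6]
gripper_width: 0.75
```

```bash
python3 - <<'E'
from h import *
plan(.385,-.122,.016,86.6)
g=grab("scene","s51")
E
```

```text
t=76.9 pos [ 0.3848 -0.1228  0.1485] jaw -93.0 tilt [-0.001  0.001 -1.   ] w 0.750 F [ 0.7 -0.2  0.6] j6 1.13
  -> yaw 0.4  slide after yaw (cm) [-0.04 13.25 -0.07]
```

play_rows:
  slide:
    - [0,4,0]
    - [0,4,0]
    - [0,2.5,0]
    - [0,1.5,0]
    - [0,1,0]
    - [0,0,0]
    - [0,0,0]
  yaw: [0.4,0,0,0,0,0,0]
  grip: [-0.5,-0.5,-0.5,-0.5,-0.5,-0.5,-0.5]

```text
time: 77.65
tool_pos: [0.386, -0.1239, 0.0202]
tool_rot: [0.021, -0.022, -0.707, 0.707]
contact_force: [1.1, 0.1, 0.7]
gripper_width: 0.749
```

```bash
python3 - <<'E'
from h import *
plan(.432,-.1245,.016,86.6)
f=grab("top"); print(switcher(f))
E
```

```text
t=77.7 pos [ 0.386  -0.1239  0.0202] jaw -93.5 tilt [ 0. -0. -1.] w 0.749 F [1.1 0.1 0.7] j6 1.14
  -> yaw -0.1  slide after yaw (cm) [-4.59  0.43 -0.21]
(0.5081, -0.1301, -2.76, 124.1, 194.2)
```

play_rows:
  slide:
    - [-1,0.3,-0.1]
    - [-1.2,0,0]
    - [-1.2,0,0]
    - [-0.6,0,0]
    - [-0.6,0,0]
    - [-1,0,0]
    - [-1.2,0,0]
    - [-1.2,0,0]
    - [-1.2,0,0]
    - [-1,0,0]
    - [-0.8,0,0]
    - [0,0,0]
  yaw: [0,0,0,0,0,0,0,0,0,0,0,0]
  grip: [-0.5,-0.5,-0.5,-0.5,-0.5,-0.5,-0.5,-0.5,-0.5,-0.5,-0.5,-0.5]

```text
time: 78.9
tool_pos: [0.4956, -0.1289, 0.0169]
tool_rot: [-0.021, 0.021, 0.707, -0.707]
contact_force: [-0.4, -0.2, 1.2]
gripper_width: 0.75
```

```bash
python3 - <<'E'
from h import *
plan(.432,-.1245,.016,86.6)
f=grab("top","t52"); print(switcher(f)); g=grab("scene")
cv2.imwrite("pics/sc52.png",cv2.resize(g["image"][150:250,150:270,::-1],None,fx=6,fy=6,interpolation=cv2.INTER_CUBIC))
E
```

```text
t=78.9 pos [ 0.4956 -0.1289  0.0169] jaw -93.4 tilt [-0.  0. -1.] w 0.750 F [-0.4 -0.2  1.2] j6 1.23
  -> yaw -0.0  slide after yaw (cm) [ 6.38  0.09 -0.06]
(0.5745, -0.0824, 86.24, 90.1, 123.3)
```

play_rows:
  slide:
    - [1.5,0,0]
    - [3,-1,0]
    - [3,-4,0]
    - [2,-4,0]
    - [0,-4,3]
    - [0,-2,4.5]
    - [0,0,4.5]
    - [0,0,4.5]
    - [0,0,4.5]
    - [0,0,4.5]
    - [0,0,3]
    - [0,0,0]
  yaw: [0,0,0,0,0,0,0,0,0,0,0,0]
  grip: [-0.5,-0.5,-0.5,-0.5,-0.5,-0.5,-0.5,-0.5,-0.5,-0.5,-0.5,-0.5]

```text
time: 80.2
tool_pos: [0.3826, -0.411, 0.1672]
tool_rot: [0.022, -0.023, -0.706, 0.707]
contact_force: [0.3, 0.2, -0.5]
gripper_width: 0.748
```

```bash
python3 - <<'E'
from h import *
plan(.432,-.1245,.016,86.6)
f=grab("top","t53"); print(switcher(f),marks(f)); 
cv2.imwrite("pics/tc53.png",cv2.resize(f["image"][110:230,240:400,::-1],None,fx=5,fy=5,interpolation=cv2.INTER_CUBIC))
E
```

```text
t=80.2 pos [ 0.3826 -0.411   0.1672] jaw -93.7 tilt [ 0.001 -0.002 -1.   ] w 0.748 F [ 0.3  0.2 -0.5] j6 0.68
  -> yaw -0.3  slide after yaw (cm) [ -3.22  15.07 -28.92]
(0.5718, -0.1338, -3.17, 123.2, 193.8) (4, ((579.6074829101562, -131.62271118164062), (249.58743286132812, 182.0002899169922), 86.79734802246094))
```

play_rows:
  slide:
    - [0,0,-3]
    - [0,0,-4.5]
    - [0,0,-4.5]
    - [0,0,-4.5]
    - [0,0,-4.5]
    - [-1,0,-4.5]
    - [-2,2,-3]
    - [-1,4,-0.4]
    - [0,4,0]
    - [0,4,0]
    - [0,1,0]
    - [0,0,0]
  yaw: [0,0,0,0,0,0,0,0,0,0,0,0]
  grip: [-0.5,-0.5,-0.5,-0.5,-0.5,-0.5,-0.5,-0.5,-0.5,-0.5,-0.5,-0.5]

```text
time: 81.45
tool_pos: [0.4388, -0.1202, 0.0154]
tool_rot: [-0.022, 0.02, 0.707, -0.706]
contact_force: [-0.4, 0.0, 0.8]
gripper_width: 0.748
```

```bash
python3 - <<'E'
from h import *
plan(.5025,-.1295,.017,86.7)
E
```

```text
t=81.5 pos [ 0.4388 -0.1202  0.0154] jaw -93.4 tilt [-0.004  0.002 -1.   ] w 0.748 F [-0.4  0.   0.8] j6 1.20
  -> yaw -0.1  slide after yaw (cm) [-6.41 -0.19  0.56]
```

play_rows:
  slide:
    - [-1.2,0,0.5]
    - [-1.2,0,0]
    - [-1.2,0,0]
    - [-0.8,0,0]
    - [-0.6,0,0]
    - [-0.3,0,0]
    - [0,0,0]
    - [0,0,0]
  yaw: [0,0,0,0,0,0,0,0]
  grip: [-0.5,-0.5,-0.5,-0.5,-0.5,-0.5,-0.5,-0.5]

```text
time: 82.25
tool_pos: [0.4928, -0.1295, 0.0165]
tool_rot: [-0.021, 0.021, 0.707, -0.707]
contact_force: [-0.3, 0.9, 0.4]
gripper_width: 0.753
```

```bash
python3 - <<'E'
from h import *
plan(.5025,-.1295,.017,86.7)
E
```

```text
t=82.2 pos [ 0.4928 -0.1295  0.0165] jaw -93.4 tilt [-0.001  0.    -1.   ] w 0.753 F [-0.3  0.9  0.4] j6 1.23
  -> yaw -0.1  slide after yaw (cm) [-0.97 -0.05 -0.06]
```

play_rows:
  slide:
    - [-0.3,0,0]
    - [-0.3,0,0]
    - [-0.3,0,0]
    - [0,0,0]
    - [0,0,0]
  yaw: [0,0,0,0,0]
  grip: [-0.5,-0.5,-0.5,-0.5,-0.5]

```text
time: 82.75
tool_pos: [0.5011, -0.1301, 0.0164]
tool_rot: [-0.022, 0.02, 0.707, -0.707]
contact_force: [-5.2, 0.9, 2.5]
gripper_width: 0.748
```

```bash
python3 - <<'E'
from h import *
plan(.5025,-.1295,.017,86.7)
E
```

```text
t=82.8 pos [ 0.5011 -0.1301  0.0164] jaw -93.4 tilt [-0.003  0.001 -1.   ] w 0.748 F [-5.2  0.9  2.5] j6 1.23
  -> yaw -0.1  slide after yaw (cm) [-0.14 -0.06 -0.07]
```

play_rows:
  slide:
    - [-0.1,0,0]
    - [0,0,0]
    - [2,0,0]
    - [4,-2,0]
    - [2,-4,0]
    - [0,-4,0]
    - [0,-4,3]
    - [0,0,4.5]
    - [0,0,4.5]
    - [0,0,4.5]
    - [0,0,4]
    - [0,0,0]
  yaw: [0,0,0,0,0,0,0,0,0,0,0,0]
  grip: [-0.5,-0.5,-0.5,-0.5,-0.5,-0.5,-0.5,-0.5,-0.5,-0.5,-0.5,-0.5]

```text
time: 83.95
tool_pos: [0.4108, -0.3345, 0.1574]
tool_rot: [0.022, -0.023, -0.706, 0.708]
contact_force: [1.4, 0.6, -0.3]
gripper_width: 0.746
```

```bash
python3 - <<'E'
from h import *
f=grab("top","t54"); print(switcher(f),marks(f)); 
cv2.imwrite("pics/tc54.png",cv2.resize(f["image"][120:210,260:370,::-1],None,fx=7,fy=6.6,interpolation=cv2.INTER_CUBIC))
plan(.576,-.30,.16,-3.3)
E
```

```text
(0.5782, -0.134, -3.03, 123.6, 193.7) (4, ((579.6854248046875, -131.6689453125), (249.62774658203125, 181.99322509765625), 86.75691986083984))
t=84.0 pos [ 0.4109 -0.3323  0.157 ] jaw -93.6 tilt [ 0.001 -0.001 -1.   ] w 0.749 F [ 0.7  0.9 -0.5] j6 0.81
  -> yaw 89.7  slide after yaw (cm) [  4.17  -0.29 -16.29]
```

```bash
python3 - <<'E'
from h import *
g=grab("scene"); cv2.imwrite("pics/sc55.png",cv2.resize(g["image"][165:240,165:260,::-1],None,fx=8,fy=8,interpolation=cv2.INTER_CUBIC))
# expected footprint if at measured pose, and at marks pose
for c,th in (((.5782,-.134),-3.1),((.5797,-.1317),-3.24)):
    a=np.radians(th); X=np.array([np.cos(a),np.sin(a)]); Y=np.array([-np.sin(a),np.cos(a)])
    P=[np.r_[np.array(c)+sx*.065*X+sy*.1*Y,0] for sx,sy in((1,1),(1,-1),(-1,1))]
    print(((proj(g,P)-[165,165]+.5)*8-.5).round(0).tolist())
E
```

```text
[[491.0, 490.0], [98.0, 366.0], [603.0, 293.0]]
[[494.0, 494.0], [101.0, 369.0], [607.0, 297.0]]
```

play_rows:
  slide:
    - [0,0,0]
    - [0,0,0]
    - [0,0,0]
    - [0,0,0]
    - [0,0,0]
    - [0,0,0]
    - [0,0,0]
    - [0,0,0]
    - [0,0,0]
    - [0,0,0]
    - [0,0,0]
  yaw: [-8.2,-8.2,-8.2,-8.2,-8.2,-8.2,-8.2,-8.2,-8.2,-8.2,-8.3]
  grip: [-1,-1,-1,-1,-1,-1,-1,-1,-1,-1,-1]

```text
time: 85.15
tool_pos: [0.4114, -0.3286, 0.1567]
tool_rot: [-0.488, 0.488, -0.511, 0.512]
contact_force: [0.8, -0.2, 1.1]
gripper_width: 0.999
```

```bash
python3 - <<'E'
from h import *
plan(.574,-.30,.15,-3.3)
E
```

```text
t=85.2 pos [ 0.4114 -0.3286  0.1567] jaw -2.7 tilt [ 0.001  0.    -1.   ] w 0.999 F [ 0.8 -0.2  1.1] j6 -0.77
  -> yaw 0.6  slide after yaw (cm) [-3.79  0.68 16.06]
```

play_rows:
  slide:
    - [-0.6,0,3.2]
    - [-0.8,0,4]
    - [-0.8,0,4]
    - [-0.5,0,3]
    - [-0.1,2,1.9]
    - [0,4,0]
    - [0,4,0]
    - [0,3,0]
    - [0,1,0]
    - [0,0,0]
    - [0,0,0]
  yaw: [0.6,0,0,0,0,0,0,0,0,0,0]
  grip: [-1,-1,-1,-1,-1,-1,-1,-1,-1,-1,-1]

```text
time: 86.25
tool_pos: [0.5747, -0.3125, 0.0187]
tool_rot: [-0.484, 0.483, -0.515, 0.517]
contact_force: [0.3, -1.1, 0.2]
gripper_width: 1.0
```

```bash
python3 - <<'E'
from h import *
plan(.576,-.2424,.013,-3.3)
E
```

```text
t=86.2 pos [ 0.5747 -0.3125  0.0187] jaw -3.7 tilt [ 0.002 -0.002 -1.   ] w 1.000 F [ 0.3 -1.1  0.2] j6 -0.55
  -> yaw -0.4  slide after yaw (cm) [-7.01  0.56 -0.27]
```

play_rows:
  slide:
    - [-1.5,0.5,-0.2]
    - [-1.5,0,0]
    - [-1.2,0,0]
    - [-1,0,0]
    - [-0.7,0,0]
    - [-0.4,0,0]
    - [0,0,0]
    - [0,0,0]
  yaw: [-0.3,0,0,0,0,0,0,0]
  grip: [-1,-1,-1,-1,-1,-1,-1,-1]

```text
time: 87.05
tool_pos: [0.5754, -0.2496, 0.0118]
tool_rot: [-0.485, 0.485, -0.515, 0.515]
contact_force: [0.1, 0.0, 0.3]
gripper_width: 1.004
```

```bash
python3 - <<'E'
from h import *
plan(.576,-.2424,.013,-3.3)
E
```

```text
t=87.0 pos [ 0.5754 -0.2496  0.0118] jaw -3.4 tilt [ 0. -0. -1.] w 1.004 F [0.1 0.  0.3] j6 -0.47
  -> yaw -0.1  slide after yaw (cm) [-0.72 -0.12  0.02]
```

play_rows:
  slide:
    - [-0.2,0,0]
    - [-0.2,0,0]
    - [-0.2,0,0]
    - [-0.1,0,0]
    - [0,0,0]
    - [0,0,0]
  yaw: [0,0,0,0,0,0]
  grip: [-1,-1,-1,-1,-1,-1]

```text
time: 87.65
tool_pos: [0.5757, -0.2427, 0.0118]
tool_rot: [-0.485, 0.485, -0.515, 0.515]
contact_force: [-0.4, -3.8, -0.5]
gripper_width: 0.998
```

```bash
python3 - <<'E'
from h import *
plan(.576,-.2424,.013,-3.3)
E
```

```text
t=87.7 pos [ 0.5757 -0.2427  0.0118] jaw -3.4 tilt [ 0.    -0.001 -1.   ] w 0.998 F [-0.4 -3.8 -0.5] j6 -0.46
  -> yaw -0.1  slide after yaw (cm) [-0.03 -0.12  0.03]
```

Contact made; withdraw and check.

play_rows:
  slide:
    - [1,0,0]
    - [3,0,0]
    - [4,-2,0]
    - [2,-4,0]
    - [0,-4,0]
    - [0,-4,-3]
    - [0,0,-4]
    - [0,0,-4]
    - [0,0,-4]
    - [0,0,-3]
    - [0,0,0]
    - [0,0,0]
  yaw: [0,0,0,0,0,0,0,0,0,0,0,0]
  grip: [-1,-1,-1,-1,-1,-1,-1,-1,-1,-1,-1,-1]

```text
time: 88.85
tool_pos: [0.3901, -0.3316, 0.1522]
tool_rot: [-0.485, 0.484, -0.515, 0.515]
contact_force: [0.2, -0.8, -0.4]
gripper_width: 0.998
```

```bash
python3 - <<'E'
from h import *
f=grab("top","t56"); g=grab("scene","s56"); print(switcher(f),marks(f)); plan(.4,-.4,.2,-3.3)
cv2.imwrite("pics/tc56.png",cv2.resize(f["image"][120:210,260:370,::-1],None,fx=7,fy=6.6,interpolation=cv2.INTER_CUBIC))
cv2.imwrite("pics/sc56.png",cv2.resize(g["image"][165:240,165:260,::-1],None,fx=8,fy=8,interpolation=cv2.INTER_CUBIC))
E
```

```text
(0.5783, -0.1318, -2.98, 123.6, 192.5) (4, ((579.6854248046875, -131.6689453125), (249.62774658203125, 181.99322509765625), 86.75691986083984))
t=89.0 pos [ 0.3909 -0.3317  0.1522] jaw -3.4 tilt [ 0.001 -0.    -1.   ] w 1.002 F [0.5 0.5 1.2] j6 -0.79
  -> yaw -0.1  slide after yaw (cm) [ 6.77 -4.78  1.3 ]
```

```bash
python3 - <<'E'
from h import *
f=grab("top"); g=grab("scene")
cv2.imwrite("pics/sc57.png",cv2.resize(g["image"][160:245,340:420,::-1],None,fx=8,fy=7,interpolation=cv2.INTER_CUBIC))
cv2.imwrite("pics/tc57.png",cv2.resize(f["image"][165:280,45:145,::-1],None,fx=7,fy=5.2,interpolation=cv2.INTER_CUBIC))
X=tri(f,[67.5,240],g,[402.6,188.8]);print(X,proj(f,X),proj(g,X))
E
```

```text
[0.36302969 0.53287933 0.09880246] [[ 65.64858903 240.3523059 ]] [[401.31421666 189.21572957]]
```

```bash
python3 - <<'E'
from plant import cams,readout
import cv2
a=cams.grab_frame("top")["image"];b=cams.grab_frame("scene")["image"]
import numpy as np
cv2.imwrite("pics/final_t.png",a[:,:,::-1]);cv2.imwrite("pics/final_s.png",b[:,:,::-1])
s=readout.state();print(s["time"],s["tool_pos"],s["contact_force"])
E
```

```text
89.15 [ 0.39083108 -0.33141542  0.15180773] [-0.39522138 -0.37228235 -0.07876539]
```

View pics/final_t.png

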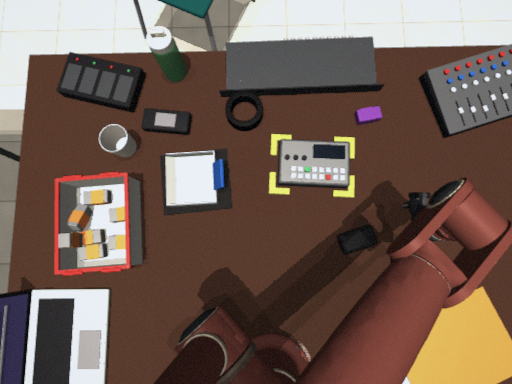

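View pics/final_s.png

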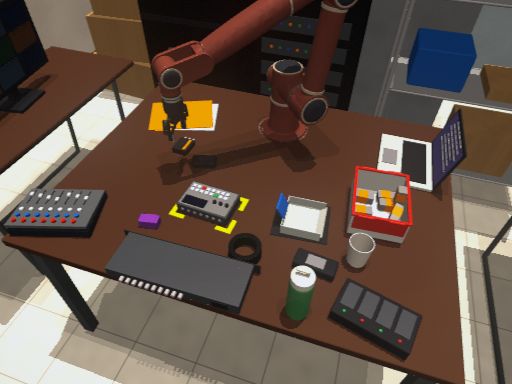

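The top view shows seven batteries in the tote around (95,225), the empty tray on its mat at (195,182), and the switcher within the tape at (314,163). In the scene view the gripper at (175,110) hangs clear of everything, so I'm handing in.

```bash
python3 -c "
from plant import workorder
print(workorder.job_done())"
```

```text
the job is handed in; nothing more can be done
None
```

The job is handed in at about 89 s of the 208 s. All seven batteries (five loose, two from the tray) are in the tote, the empty tray is flat on its mat, and the switcher is inside the four tape corners.

**How it went:**
- I lifted the five loose batteries in one by one. I then tipped the tray over the tote and set it back on the mat.
- Last, I pushed the switcher along the desk with the open fingers, without lifting it.
- While I was tipping the tray, it slipped from the grip twice and fell into the tote. I gripped it again each time and shook it until both batteries slid out.

**Last checks:**
- **Switcher:** from the top view it is about 1.4 mm off in x, about 0 in y, and turned 0.26° from the marks. The scene view disagreed slightly, putting it 3–4 mm further towards −x. Both readings are inside the tape.
- **Tote:** one battery stands upright against the far wall. Its top is at roughly 99 mm, below the 105 mm rim, and it had not moved for about 30 s.
- **Other things:** the purple look-alike, mouse, tape roll, converter, power brick and paper cup look untouched, and the arm is clear of everything.

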